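# Close a solvent receiver with its cam-arm vent coupling

## Task

Close the steel solvent receiver: take the vent coupling from the bench, press it squarely onto the grooved adaptor of the sloping neck, its cam arms still raised, until you feel its gasket push back firmly (some 12 to 15 N, no ramming), and let go; then swing the two cam arms down one after the other until each is fully home. Do not shift or knock over the glassware and tools around it.

Things in the scene. Friction and masses are not known exactly. Their poses are not given: they have to be found in the camera images.
- neck: sloping neck of the receiver (fixed) with a 36 mm grooved adaptor screwed on, more or less far: its tip lies up to 6 mm either side of this origin along z, and must be felt or seen. z: along the neck, out of the tip, 32 degrees from vertical, leaning towards the robot; y level. Below the tip: bevel 4 mm (face 29 wide), 36 wide to 9, groove 27 wide 9 to 23, 36 wide to 46, collar 44 wide to 62
- receiver: stainless solvent receiver (fixed), 170 mm diameter, walls 100 mm high, shoulder rising to 130 mm, carrying handle to 157 mm high on the side away from the neck. Origin: centre of its underside, z up; the neck leans to its -x, from the shoulder (115 mm below the tip) to the neck's origin at (-91, 0, 222.5) mm. Below the adaptor the neck is 28 mm wide
- coupling: loose steel vent coupling, 0.35 to 0.55 kg, standing mouth down, arms raised. Origin: centre of the mouth; z out of its top. Cup 52 mm outside, 38 inside (1 mm play round the adaptor), 42 high. On it a hexagon to hold it by, 36 mm across flats, at 42 to 70 mm height, one pair of flats facing +x and -x; vent disc 29 mm wide to 76 mm. Arms on +y and -y. Fits the adaptor in any turn
- coupling_seat (a point): point on the coupling's axis 34.5 mm above the mouth, axes as the coupling; the adaptor's tip lies here when both arms are down. A rubber gasket in the cup, face 33 mm in from the mouth, meets the tip first; it gives 3 mm at 6 N per mm, then is solid: 12 to 18 N is firmly home. Let go, arms up, it rides up to about 1 mm out; one arm down alone may cock it a little
- left_lever (a joint): cam arm on the coupling's +y side, rad. 0: raised 40 degrees above square to the coupling's axis; grows as it swings down; 1.92 (stop): fully home beside the neck, 70 degrees below square. Stiff hinge (0.12 N m, 2 to 3 N at the ring), stays where left. Over the last half its inner lobe enters the groove and draws the coupling on; it jams half way if the coupling is not home
- right_lever (a joint): cam arm on the coupling's -y side, the mirror image of the left one, same values
- left_lever_tip (a point): outer edge of the steel pull ring (25 mm across, 5 mm thick) that ends the left arm, 66 mm from the hinge pin. The arm is a straight brass bar 11 mm wide, 6 mm thick. Hinge pin: 27 mm to +y of the coupling's axis, 22 mm above its mouth, parallel to the coupling's x
- right_lever_tip (a point): the same on the right arm, whose hinge pin lies 27 mm to -y
- jar: clear screw-top jar, 64 mm across, 75 mm tall, standing on the bench mat where the coupling is not. Origin: centre of its underside. Bystander
- bottle: amber bottle, 64 mm across, 150 mm tall, behind on the left. Origin: centre of its underside. Bystander
- flask: conical glass flask, 76 mm across the foot, 104 mm tall, behind on the right. Origin: centre of its underside. Bystander
- beaker: glass beaker, 68 mm across, 90 mm tall, at the right. Origin: centre of its underside. Bystander
- clip: green plastic joint clip, 50 mm long, 10 mm thick, lying in front. Origin: centre of its underside. Bystander
- spanner: steel spanner, 170 mm long, lying flat in front. Origin: centre of its underside. Bystander
Things that resemble listed ones, but are neither listed nor needed, are in the scene too. Leave any red look-alike of the receiver alone.

How it is judged:
On the way, in this order (a step that is already met when the one before it is completed fails the run):
1. the coupling is pressed home on the adaptor against its gasket with at least 10 N, both cam arms still raised (z of coupling_seat in the frame of neck between -0.012 and 0.0085 m and x of coupling_seat in the frame of neck between -0.004 and 0.004 m and y of coupling_seat in the frame of neck between -0.004 and 0.004 m and angle between the z axis of coupling and the z axis of neck, either way round below 0.07 rad and contact force between coupling and neck above 10 N and value of joint each of left_lever, right_lever below 0.7 rad), for 0.15 s.
2. let go of, the coupling sits on the adaptor with both arms still raised (z of coupling_seat in the frame of neck between -0.012 and 0.0085 m and x of coupling_seat in the frame of neck between -0.004 and 0.004 m and y of coupling_seat in the frame of neck between -0.004 and 0.004 m and angle between the z axis of coupling and the z axis of neck, either way round below 0.07 rad and contact force between the fingers and coupling below 0.2 N and value of joint each of left_lever, right_lever below 0.7 rad), for 0.15 s.
3. one cam arm is swung fully down while the other is still up (((value of joint left_lever above 1.75 rad and value of joint right_lever below 1 rad) or (value of joint right_lever above 1.75 rad and value of joint left_lever below 1 rad))), for 0.2 s.
4. the other cam arm is swung fully down too (value of joint each of left_lever, right_lever above 1.75 rad), for 0.2 s.
At the end, for the whole second after the job is handed in: The coupling sits on the adaptor at the end of the neck (centred to 4 mm, seat within -12 to +8.5 mm of the neck's origin along it, in line with it to 4 degrees), both cam arms swung down past 1.75 rad, all at rest, nothing touched by the robot (all of step 4 and z of coupling_seat in the frame of neck between -0.012 and 0.0085 m and x of coupling_seat in the frame of neck between -0.004 and 0.004 m and y of coupling_seat in the frame of neck between -0.004 and 0.004 m and angle between the z axis of coupling and the z axis of neck, either way round below 0.07 rad and linear speed of coupling below 0.01 m/s).
It fails at once if the coupling is rammed onto the adaptor with more than 70 N (contact force between coupling and neck above 70 N and value of joint each of left_lever, right_lever below 0.7 rad).
It fails at once if any of the jar, bottle, flask or beaker is moved by more than 30 mm or tipped over (distance of any of jar, bottle, flask, beaker from where it was at the start of the episode above 0.03 m or angle between any of jar, bottle, flask, beaker's own z axis and vertical above 0.5 rad).
It fails at once if the clip or the spanner is moved by more than 30 mm (distance of any of clip, spanner from where it was at the start of the episode above 0.03 m).
It also fails if it takes over 64 s, if anything falls off the work surface, if the arm or the gripper's body presses on something with over 40 N, if the wrist force passes 120 N, or if a joint passes its speed limit or range.

## Robot

A 6-joint arm with a two-finger parallel gripper is mounted at the origin on the work surface. World frame = base frame: x ahead of the robot, y to its left, z up, the work surface at z = 0. Lengths are in m, angles in rad, forces in N, time in s.
With the tool pointing down it reaches from about 0.325 to 0.75 m from the base axis. Payload 7.6 kg.
Tool frame: the origin (TCP) lies midway between the tips of the shut fingers; the grasp point (between the pads) lies 19 mm behind it; z points along the fingers, y is the direction in which the jaws open and shut (so a half turn about z gives the same grasp; the last joint's range is limited). The gripper opens to 85 mm and grips with 20 to 120 N. Pads are 22 mm wide; open, the fingers measure 114 mm over their backs; the gripper's body (76 mm by 85 mm) begins 54 mm behind the grasp point. The pads swing forward as they close: fully open they stand 13 mm farther back than shut.
Start: joints at [-1.196, 0.052, 1.401, -0, 1.689, -0.07], TCP at [0.226, -0.474, 0.231] pointing down, gripper open.
Joint ranges: [-2.9, 2.9], [-0.91, 2.17], [0.12, 2.37], [-1.06, 4.2], [0.26, 2.73], [-2.93, 2.93]. Speed limits (rad/s): [2.57, 2.57, 3.01, 3.14, 3.14, 3.14].

## Interface

Orientations are given as a unit quaternion [x, y, z, w].
In Python, from plant import monitor, read_camera, camera_info, workorder gives the robot as it stands. The module is installed in compiled form; this text tells all that it offers.
- The arm moves only by the tool arm_command, never from a script. Its argument "moves" is a list of rows, each a list of 3 entries, a list of its own where there are three numbers: the shift along the tool's x, y, z in cm, then the turn, a rotation vector about the tool's x, y, z in degrees, then the finger opening in cm, from 0 to 8.54. In form: [[[tx, ty, tz], [rx, ry, rz], claw], ...]. A call has 1 to 12 rows; each row is the pose to reach, as a shift and turn from the pose measured when the call began, along the tool's axes at that moment; what a row does not reach only later rows make up. A row lasts 1/10 s, in which the tool goes at most 50 mm and 8.59 degrees, less where a joint would pass 70% of its speed; a pose out of reach is approached as far as the arm can. A call with a gripper value outside its range is refused whole. The fingers move at their own pace and stop on an object; "newtons" is the grip in N (left out, the last holds). Time passes only in rows, so rows that repeat a pose let the fingers close. It gives the time, the measured TCP pose, the force and the opening at its end, in the units of the state.
- monitor.get_obs(): the state, without advancing time (a new reading comes with each control period).
- read_camera(name): name is "scene" or "top" or "wrist"; returns (picture, depth): 384x512x3 uint8, blue, green, red; 384x512 float32, m along the optical axis (not along the pixel's ray), 0 where there is no reading.
- camera_info(name): a dict with "fx", "fy", "cx", "cy" (pixels), "extrinsics" (4x4, takes a point from world to camera coordinates); the wrist camera has in their place "T_tool_cam" (4x4, takes a point from camera to tool coordinates, whose origin is the TCP and whose axes are the flange's). Camera axes: x right, y up, looking along -z (the intrinsics and any distortion apply to the point x, -y, -z); pixel columns grow to the right and rows downward; lengths in m; the calibration is good to about 2 mm. A picture is of the moment at which its call begins: read the wrist's pose just before it. camera_info takes no time and is no camera call.
- workorder.job_done(): hands the job in, once; it reports no verdict.
The state is a dict: "time": time; "q": joint angles; "qd": joint speeds; "joint_torque": joint torques, N m; "tool_pos": TCP position; "orientation": TCP orientation; "wrist_force": force on the tool from outside, world axes, zero at the start; "torque": the same for the moment, N m; "grip_width": finger opening in m.
Only numpy, scipy, OpenCV 4.12 (cv2) and the standard library are available. Lean on these libraries where they do the work, as an engineer would, in place of code of your own. Each camera call takes 0.05 s, during which the arm holds its last target.

## Working session

There is one attempt and no reset: what is moved stays moved. The work goes in short steps, Python scripts to look and compute and a tool call to move; the robot and the scene stay as the last step left them, time stands still between calls to the robot, and variables do not carry over. Pictures are saved under pics/ and viewed, and the job is handed in when it is done.

Besides the shell and the picture viewer there is one more tool, called after "Call:" by a JSON object that holds its "method" and its "body". arm_command: Moves the arm, as the interface text tells. Its arguments: {"type":"object","properties":{"moves":{"type":"array"},"newtons":{"type":"number"}},"required":["moves"]}

```bash
mkdir -p pics; cat > h.py <<'E'
import numpy as np, cv2, json
from plant import monitor, read_camera, camera_info, workorder
from scipy.spatial.transform import Rotation as R
def snap(name,fn):
    o=monitor.get_obs()
    p,d=read_camera(name); cv2.imwrite('pics/%s.png'%fn,p)
    T=None
    ci=camera_info(name)
    if name=='wrist':
        W=np.eye(4);W[:3,:3]=R.from_quat(o['orientation']).as_matrix();W[:3,3]=o['tool_pos']
        T=W@np.array(ci['T_tool_cam'])
    else: T=np.linalg.inv(np.array(ci['extrinsics']))
    np.savez('pics/%s.npz'%fn,p=p,d=d,T=T,K=[ci['fx'],ci['fy'],ci['cx'],ci['cy']],dist=np.array(ci.get('distortion',ci.get('dist',[0]*5)),dtype=float).ravel() if True else 0)
    return p,d
def cloud(fn):
    z=np.load('pics/%s.npz'%fn); d=z['d'];fx,fy,cx,cy=z['K'];T=z['T']
    v,u=np.mgrid[:d.shape[0],:d.shape[1]]
    P=np.stack([(u-cx)/fx*d,-(v-cy)/fy*d,-d],-1)
    W=P@T[:3,:3].T+T[:3,3]
    W[d<=0]=np.nan
    return W
def proj(fn,X):
    z=np.load('pics/%s.npz'%fn);fx,fy,cx,cy=z['K'];T=np.linalg.inv(z['T'])
    c=np.atleast_2d(X)@T[:3,:3].T+T[:3,3]
    return np.stack([fx*c[:,0]/-c[:,2]+cx, cy-fy*c[:,1]/-c[:,2]],-1)
E
python3 - <<'E'
from h import *
for n in ['scene','top','wrist']:
    ci=camera_info(n);print(n,{k:(np.round(v,4).tolist() if not isinstance(v,str) else v) for k,v in ci.items()})
    snap(n,n+'0')
print(monitor.get_obs())
E
```

```text
scene {'fx': 416.7598, 'fy': 416.7598, 'cx': 253.0479, 'cy': 200.4562, 'extrinsics': [[0.2704, 0.9627, -0.0014, -0.0618], [-0.8205, 0.2312, 0.5228, 0.3364], [0.5037, -0.1403, 0.8524, -1.7959], [0.0, 0.0, 0.0, 1.0]]}
top {'fx': 461.2068, 'fy': 461.2068, 'cx': 245.6289, 'cy': 193.7352, 'extrinsics': [[-0.0244, -0.9997, 0.0, -0.0476], [0.9912, -0.0242, 0.1302, -0.4834], [-0.1302, 0.0032, 0.9915, -1.5192], [0.0, 0.0, 0.0, 1.0]]}
wrist {'fx': 321.7258, 'fy': 321.7258, 'cx': 257.7671, 'cy': 186.2026, 'T_tool_cam': [[-0.001, 0.9576, 0.288, 0.0735], [1.0, 0.001, 0.0002, -0.0008], [-0.0001, 0.288, -0.9576, -0.1424], [0.0, 0.0, 0.0, 1.0]]}
{'time': 0.15, 'q': array([-1.19629941e+00,  5.26929813e-02,  1.40144928e+00,  2.93263401e-05,
        1.68858515e+00, -7.02999370e-02]), 'qd': array([-0.00021046, -0.00328356, -0.00267577, -0.00056808,  0.0005821 ,
       -0.0007448 ]), 'joint_torque': array([ 1.46432078e-03, -3.81951463e+01, -3.60424662e+01,  2.84641277e-05,
        4.65856880e-03,  3.77748862e-06]), 'tool_pos': array([ 0.22584571, -0.47370836,  0.23068674]), 'orientation': array([ 9.75370700e-01,  2.20571248e-01, -7.15708540e-05, -5.63036089e-04]), 'wrist_force': array([ 0.01391558, -0.25004615,  0.58275788]), 'torque': array([ 0.00272948, -0.06958562, -0.02164768]), 'grip_width': 0.08566724189440426}
```

View pics/scene0.png

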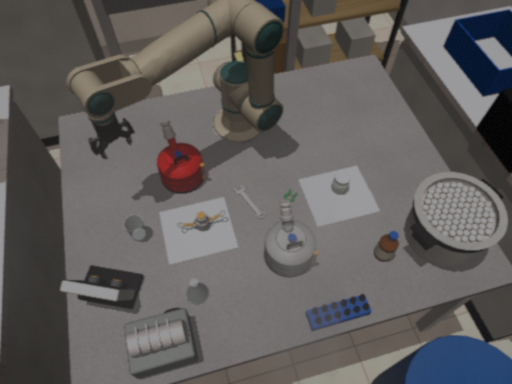

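View pics/top0.png

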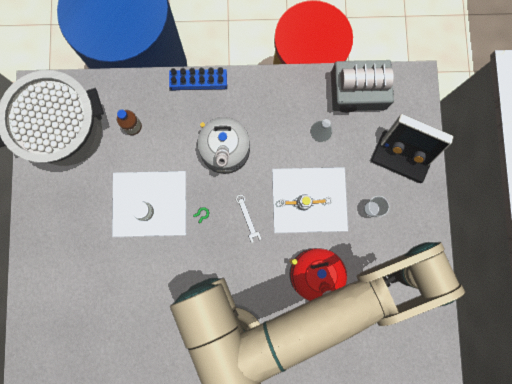

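View pics/wrist0.png

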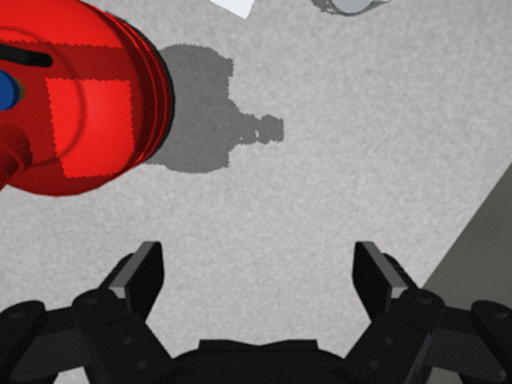

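The top view shows the receiver at about (222,145), with its neck tip at about (221,160). The coupling is on the right mat at (306,201) with its arms at (280,203) and (328,201), and the jar is at (143,211). Next I'll turn these into world positions.

```bash
python3 - <<'E'
from h import *
z=np.load('pics/top0.npz');p=z['p'];W=cloud('top0')
def crop(fn,x0,x1,y0,y1,s,out):
    p=np.load('pics/%s.npz'%fn)['p'];cv2.imwrite('pics/%s.png'%out,cv2.resize(p[y0:y1,x0:x1],None,fx=s,fy=s,interpolation=cv2.INTER_CUBIC))
crop('top0',260,350,160,240,8,'top0_c')
crop('top0',180,270,100,180,8,'top0_r')
crop('scene0',170,330,170,290,5,'scene0_c')
for n,(u,v) in dict(coup=(306,201),la=(280,203),ra=(328,201),tip=(221,159),knob=(222,137),jar=(143,211),beaker=(374,208),flask=(322,125),bottle=(127,117),clip=(203,214),spA=(240,199),spB=(254,238)).items():
    print(n,np.round(W[v,u],4))
for nm,(u0,u1,v0,v1) in dict(coup=(270,340,185,218),neck=(205,240,125,178)).items():
    print(nm); H=W[v0:v1,u0:u1]
    for r in range(0,H.shape[0],2): print(v0+r,' '.join('%3d'%(1000*x) if x==x else ' - ' for x in H[r,::2,2]))
E
```

```text
coup [ 0.4473 -0.255   0.0787]
la [ 0.4455 -0.1721  0.0535]
ra [ 0.454  -0.3404  0.0024]
tip [0.5696 0.0135 0.191 ]
knob [0.648  0.011  0.1531]
jar [0.4278 0.2756 0.0757]
beaker [ 0.4254 -0.4941  0.0099]
flask [ 0.6944 -0.3151  0.0991]
bottle [0.7308 0.3193 0.1191]
clip [ 0.4205  0.0881 -0.0054]
spA [ 0.4677 -0.0398  0.0068]
spB [ 0.3344 -0.0842 -0.004 ]
coup
185  -2  -2  -4   5   2  -2   0   2   4   0   2  -3   5   2   3  -1   1   8  -5  -3   2   1   3   2  -5   4   7   4  -1   4   4  -1   4   0   3
187  -1  -3  -3   0   3   0   1   2   0   3   3   0   3   7   2  -4  -    1   0   0   0   1   9   0   0  -1   0   2   0   5   0  -    1   0   2
189  -6   0  -3  -1   6   0  -6   8  -4   2  -1   0   1   1  -5   3   6   4   0  -3   0   5   2  -1  -2  -1   2  -3   7   0  -4   1  -2   0  -3
191   0   0   2   2  -1   6   1   4  -4   1   2   0   0  -1   4   1   0   0   3   0   2   1   0   2   5  -1  -4   6  -1   6   2  -1  -1   0   0
193  -7   0   4  -3   0   1   3   0   0   5  -1   3   3   0   4   0   6   0  -4   0   1   3   4   0   6   2   0   2   8   0   1  -3  -2   5   0
195   4   0   3   
[... 3066 characters left out ...]
 115 111 112 105
161  74 108 107 107 113 115 215 197 189 190 217 215 115 109 110 112 105  97
163  35  71 103 105 110 107 213 207 207 209 213 116 111 112 101  97  97  81
165   0  34  63  82 101 104 106 207 207 208 104 100 102 104  96  89  67  50
167   0  -1  17  42  69  79  95  99  99 106  97  98  94  79  67  65  36  13
169   3   1   3   7  36  39  54  60  62  64  71  70  64  53  34  23  10   0
171   1   3   0   0   4   4  41  45  -   45  38  42  39  46   3  -7   2   0
173  -1   1  -3   5   2   0   0   1  -2   8   5   3   5   7  -2   0  11   3
175  -3   3   6   0  -2   2   0  -2  -1  -8   1   0  -1   3   0   1  -5   2
177   6   0   0   0  -3  -1   4   1  -5  -1  -2  -2   6   2   0   5   0  -1
```

View pics/top0_c.png

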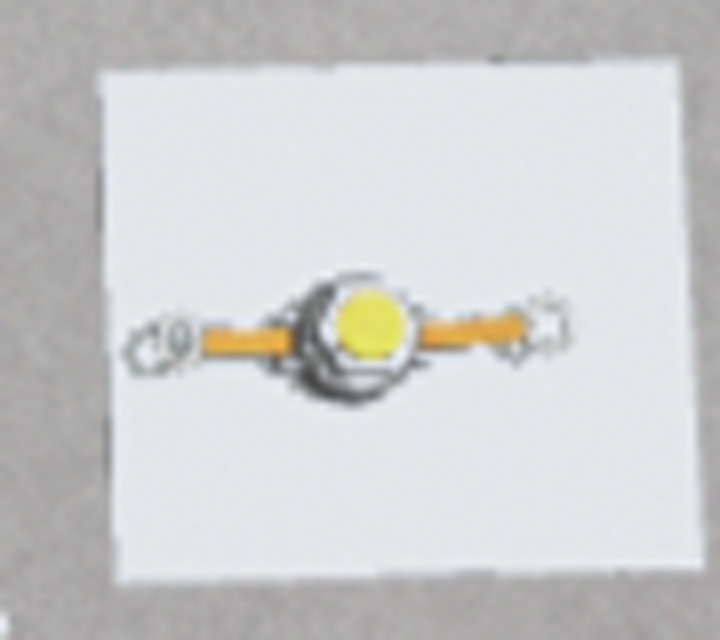

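View pics/top0_r.png

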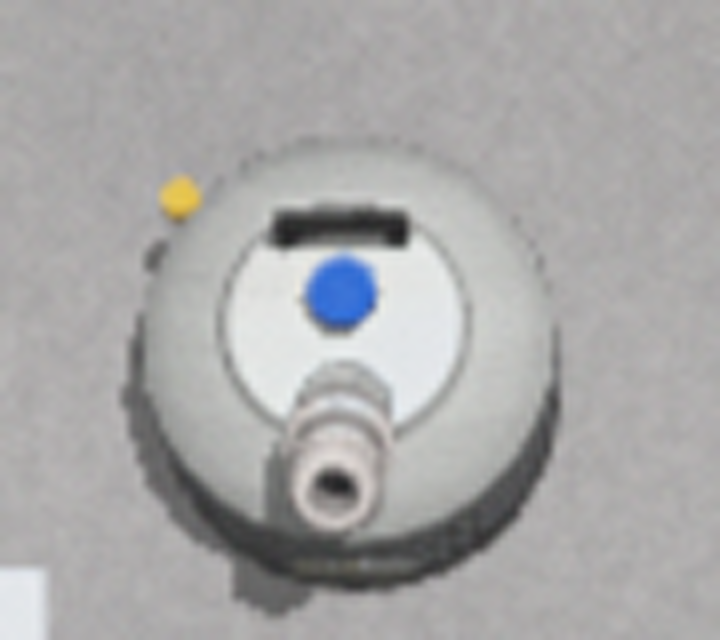

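View pics/scene0_c.png

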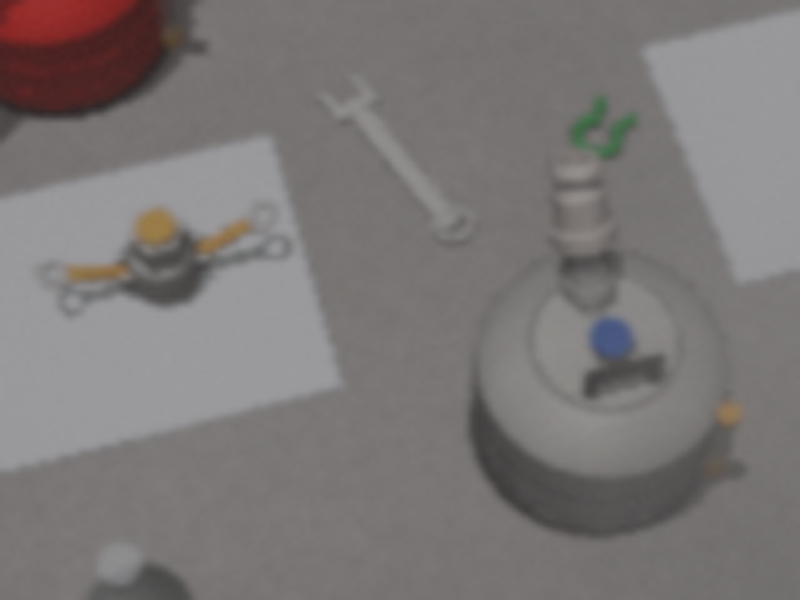

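```bash
cat >> h.py <<'E'
def delta(tp,tR,o=None):
    o=o or monitor.get_obs(); r=R.from_quat(o['orientation'])
    t=r.inv().apply(np.array(tp)-o['tool_pos'])*100; rv=np.degrees((r.inv()*tR).as_rotvec())
    print('t',np.round(t,2).tolist(),'r',np.round(rv,2).tolist())
def down(yaw): # tool x at yaw, z down
    a=np.radians(yaw);x=np.array([np.cos(a),np.sin(a),0]);z=np.array([0,0,-1.]);return R.from_matrix(np.stack([x,np.cross(z,x),z],1))
def st():
    o=monitor.get_obs();print('t%.2f'%o['time'],'p',np.round(o['tool_pos'],4),'R',np.round(R.from_quat(o['orientation']).as_matrix(),3).tolist(),'F',np.round(o['wrist_force'],2),'T',np.round(o['torque'],2),'w%.4f'%o['grip_width'],'q',np.round(o['q'],2));return o
E
python3 -c "
from h import *
delta([0.447,-0.255,0.19],down(90))"
```

```text
t [29.37, -10.22, 4.08] r [-0.05, -0.04, -64.51]
```

Call:
{"method": "arm_command", "body": {"moves": [[[8,-3,1],[0,0,-8],8.5],[[15,-5,2],[0,0,-16],8.5],[[22,-8,3],[0,0,-24],8.5],[[29.4,-10.2,4.1],[0,0,-32],8.5],[[29.4,-10.2,4.1],[0,0,-40],8.5],[[29.4,-10.2,4.1],[0,0,-48],8.5],[[29.4,-10.2,4.1],[0,0,-56],8.5],[[29.4,-10.2,4.1],[0,0,-64.5],8.5],[[29.4,-10.2,4.1],[0,0,-64.5],8.5],[[29.4,-10.2,4.1],[0,0,-64.5],8.5],[[29.4,-10.2,4.1],[0,0,-64.5],8.5]]}}

```text
time: 1.25
tool_pos: [0.447, -0.2555, 0.1898]
orientation: [0.709, 0.706, 0.0, -0.001]
wrist_force: [0.7, -0.4, 0.1]
grip_width: 0.0849
```

```bash
python3 -c "
from h import *
st();snap('wrist','w1')"
```

```text
t1.25 p [ 0.447  -0.2555  0.1898] R [[0.004, 1.0, -0.0], [1.0, -0.004, 0.001], [0.001, -0.0, -1.0]] F [ 0.7  -0.36  0.1 ] T [-0.03  0.    0.03] w0.0849 q [-0.59  0.04  1.5   0.    1.61 -0.59]
```

View pics/w1.png

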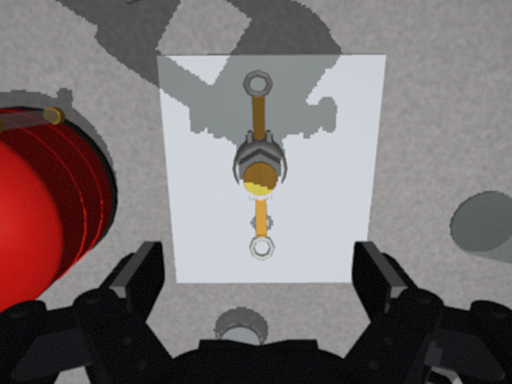

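Wrist view: the vent disc is at about (261,180) and the rings are at (258,83) and (262,247). I'll fit these at their known heights.

```bash
cat >> h.py <<'E'
def ray(fn,u,v,zp):
    z=np.load('pics/%s.npz'%fn);fx,fy,cx,cy=z['K'];T=z['T']
    d=T[:3,:3]@np.array([(u-cx)/fx,-(v-cy)/fy,-1]);c=T[:3,3]
    return c+d*(zp-c[2])/d[2]
E
python3 - <<'E'
from h import *
p=np.load('pics/w1.npz')['p']
cv2.imwrite('pics/w1c.png',cv2.resize(p[60:270,205:315],None,fx=2.8,fy=2.8,interpolation=cv2.INTER_CUBIC))
hsv=cv2.cvtColor(p,cv2.COLOR_BGR2HSV)
m=cv2.inRange(hsv,(18,120,60),(40,255,255)); m[:150]=0;m[200:]=0
n,l,s,c=cv2.connectedComponentsWithStats(m); print(s,c)
W=cloud('w1');print(W[176:190:4,262,:],W[45,230],W[270,200])
for u,v,h in [(258,83,.0564),(262,247,.0564),(260.5,179.5,.076)]: print(ray('w1',u,v,h))
E
```

```text
[[     0      0    512    384 195783]
 [   244    162     33     33    825]] [[255.48233503 191.55642216]
 [259.69212121 178.11030303]]
[[ 0.45028302 -0.24972999  0.07522423]
 [ 0.45028356 -0.25327997  0.0747925 ]
 [        nan         nan         nan]
 [ 0.45025993 -0.25982317  0.07611748]] [ 4.20820163e-01 -1.40469861e-01  2.67940346e-04] [ 0.37876224 -0.38217876  0.00134719]
[ 0.44732756 -0.17616796  0.0564    ]
[ 0.45040756 -0.32437266  0.0564    ]
[ 0.449031   -0.25250904  0.076     ]
```

View pics/w1c.png

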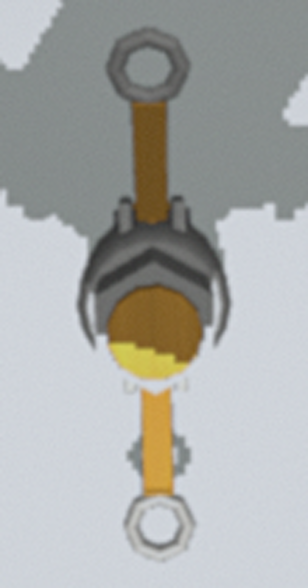

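```bash
python3 - <<'E'
from h import *
W=cloud('w1')
for v in list(range(74,130,4))+list(range(196,262,4)):
    q=W[v,248:274]; q=q[(q[:,2]>.015)]
    if len(q): print(v,len(q),np.round(np.median(q,0),4), np.round(q[:,2].max(),4))
E
```

```text
74 21 [ 0.4474 -0.1692  0.0564] 0.0581
78 14 [ 0.451  -0.1722  0.055 ] 0.0563
82 9 [ 0.4547 -0.1754  0.0533] 0.0548
86 9 [ 0.4548 -0.1785  0.0506] 0.0516
90 15 [ 0.4507 -0.1817  0.0483] 0.0511
94 20 [ 0.4469 -0.1849  0.0481] 0.0498
98 12 [ 0.4468 -0.1882  0.0461] 0.0474
102 12 [ 0.4468 -0.1916  0.0449] 0.0461
106 12 [ 0.4468 -0.195   0.043 ] 0.0443
110 13 [ 0.4472 -0.1986  0.0407] 0.0421
114 13 [ 0.4472 -0.2022  0.0387] 0.0407
118 13 [ 0.4472 -0.2058  0.0365] 0.0376
122 12 [ 0.4476 -0.2096  0.0341] 0.0358
126 12 [ 0.4476 -0.2135  0.032 ] 0.034
196 23 [ 0.4486 -0.2692  0.0691] 0.0712
200 13 [ 0.4477 -0.2868  0.0287] 0.0705
204 11 [ 0.4488 -0.2906  0.0298] 0.0308
208 11 [ 0.4487 -0.2945  0.0311] 0.0327
212 11 [ 0.4487 -0.298   0.0328] 0.0342
216 11 [ 0.4487 -0.3017  0.0344] 0.0357
220 11 [ 0.4497 -0.3052  0.0362] 0.0375
224 11 [ 0.4497 -0.3089  0.0375] 0.0389
228 11 [ 0.4496 -0.3125  0.0392] 0.0404
232 11 [ 0.4496 -0.316   0.041 ] 0.0416
236 11 [ 0.4496 -0.3196  0.0424] 0.0431
240 19 [ 0.4506 -0.3235  0.0433] 0.0441
244 11 [ 0.4436 -0.3271  0.0449] 0.0455
248 11 [ 0.4426 -0.3307  0.0465] 0.0481
252 11 [ 0.4554 -0.3344  0.0475] 0.0486
256 19 [ 0.4495 -0.3378  0.0495] 0.051
260 2 [ 0.45   -0.3422  0.0494] 0.0495
```

```bash
python3 -c "
from h import *
delta([0.449,-0.2525,0.046],down(91.0))"
```

```text
t [0.29, 0.2, 14.39] r [-0.02, -0.06, -1.2]
```

Call:
{"method": "arm_command", "body": {"moves": [[[0.3,0.2,4],[0,0,-1.2],8.5],[[0.3,0.2,8],[0,0,-1.2],8.5],[[0.3,0.2,11.5],[0,0,-1.2],8.0],[[0.3,0.2,13.5],[0,0,-1.2],7.0],[[0.3,0.2,14.4],[0,0,-1.2],6.0],[[0.3,0.2,14.4],[0,0,-1.2],5.0],[[0.3,0.2,14.4],[0,0,-1.2],4.5],[[0.3,0.2,14.4],[0,0,-1.2],4.2],[[0.3,0.2,14.4],[0,0,-1.2],4.0]], "newtons": 40}}

```text
time: 2.2
tool_pos: [0.4496, -0.2528, 0.0472]
orientation: [0.701, 0.713, 0.0, 0.001]
wrist_force: [-1.1, 0.6, 0.3]
grip_width: 0.0399
```

```bash
python3 -c "
from h import *
st();snap('wrist','w2')"
```

```text
t2.20 p [ 0.4496 -0.2528  0.0472] R [[-0.017, 1.0, 0.002], [1.0, 0.017, -0.0], [-0.0, 0.002, -1.0]] F [-1.14  0.62  0.27] T [-0.02  0.03 -0.06] w0.0399 q [-0.58  0.17  1.65  0.    1.32 -0.6 ]
```

View pics/w2.png

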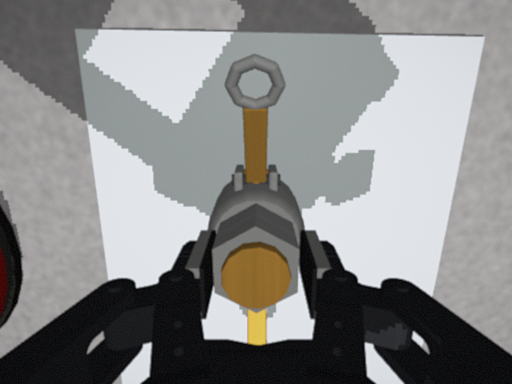

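The fingers straddle the hexagon, with the disc at (257,275) between the pads. Closing the grip now.

Call:
{"method": "arm_command", "body": {"moves": [[[0,0,0],[0,0,0],3.4],[[0,0,0],[0,0,0],3.0],[[0,0,0],[0,0,0],3.0],[[0,0,0],[0,0,0],3.0]], "newtons": 80}}

```text
time: 2.65
tool_pos: [0.4496, -0.2527, 0.0472]
orientation: [0.701, 0.713, 0.0, 0.001]
wrist_force: [-1.9, -0.7, 3.1]
grip_width: 0.0344
```

Call:
{"method": "arm_command", "body": {"moves": [[[0,0,-1],[0,0,0],3.0],[[0,0,-3],[0,0,0],3.0],[[0,0,-6],[0,0,0],3.0],[[0,0,-10],[0,0,0],3.0],[[0,0,-15],[0,0,0],3.0],[[0,0,-20],[0,0,0],3.0],[[0,0,-25],[0,0,0],3.0],[[0,0,-25],[0,0,0],3.0]]}}

```text
time: 3.45
tool_pos: [0.4506, -0.2535, 0.3058]
orientation: [0.701, 0.713, 0.002, 0.007]
wrist_force: [0.7, -0.1, -4.1]
grip_width: 0.0343
```

```bash
python3 -c "
from h import *
st();snap('wrist','w3')"
```

```text
t3.45 p [ 0.4506 -0.2535  0.3058] R [[-0.017, 1.0, 0.013], [1.0, 0.017, -0.008], [-0.008, 0.013, -1.0]] F [ 0.66 -0.09 -4.14] T [ 0.03 -0.    0.01] w0.0343 q [-0.58  0.01  1.29  0.    1.82 -0.6 ]
```

View pics/w3.png

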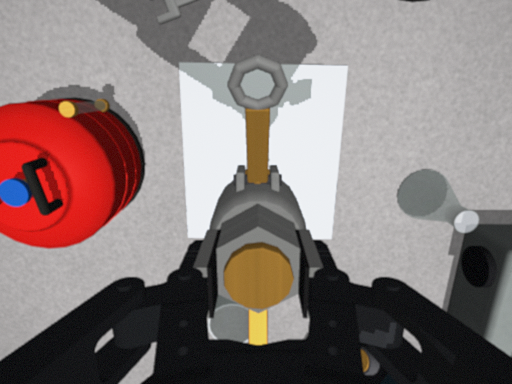

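```bash
python3 - <<'E'
from h import *
t=ray('top0',221.9-.4,161.2-.4,.2225);print('tip',t)
from scipy.optimize import least_squares
W=cloud('top0').reshape(-1,3);W=W[~np.isnan(W).any(1)]
# receiver shoulder points: height 110..125 ring and lid
S=W[(abs(W[:,0]-.66)<.13)&(abs(W[:,1]-.01)<.12)&(W[:,2]>.02)&(W[:,2]<.10)]
print(len(S),S.mean(0))
def f(p): return np.hypot(S[:,0]-p[0],S[:,1]-p[1])-.085
r=least_squares(f,[.66,.01],loss='soft_l1',f_scale=.003);print(r.x,np.std(f(r.x)))
# scene cloud
Ws=(lambda: None)
V=cloud('scene0').reshape(-1,3);V=V[~np.isnan(V).any(1)]
S=V[(abs(V[:,0]-.66)<.13)&(abs(V[:,1]-.01)<.12)&(V[:,2]>.02)&(V[:,2]<.10)]
r2=least_squares(f,[.66,.01],loss='soft_l1',f_scale=.003);print(len(S),r2.x)
for name,A in(('top',W),('scene',V)):
    N=A[(A[:,2]>.165)&(A[:,0]>.5)&(A[:,0]<.65)&(abs(A[:,1]-.01)<.06)&(A[:,2]<.25)]
    print(name,len(N),N.mean(0))
# joint fit of neck as surface: params tip x,y, yaw, s (tip offset)
def sdf(p,N):
    c=np.array([p[0],p[1],.2225]);n=np.array([-np.sin(np.radians(32))*np.cos(p[2]),-np.sin(np.radians(32))*np.sin(p[2]),np.cos(np.radians(32))])
    d=N-c;z=d@n-p[3];rr=np.linalg.norm(d-np.outer(d@n,n),axis=1)
    rad=np.where(z>-9,18,np.where(z>-23e-3,13.5,18))
    zz=-z*1e3
    rad=np.where(zz<9,18-np.clip(4-zz,0,4)*.875,np.where(zz<23,13.5,np.where(zz<46,18,np.where(zz<62,22,14))))/1e3
    return np.where(zz<0,np.where(rr<.0145,np.minimum(-zz/1e3,.01),np.hypot(rr-.0145,zz/1e3)),np.where(rr<.009,0,rr-rad))
for name,A in(('top',W),('scene',V),('both',np.vstack([W,V]))):
    N=A[(A[:,2]>.17)&(A[:,0]>.5)&(A[:,0]<.65)&(abs(A[:,1]-.01)<.06)&(A[:,2]<.25)]
    for s0 in (-.004,0,.004):
        r=least_squares(lambda p:sdf(p,N),[t[0],t[1],0,s0],loss='soft_l1',f_scale=.003);print(name,r.x,r.cost)
E
```

```text
tip [0.55749153 0.01053984 0.2225    ]
274 [0.59240123 0.00331978 0.07047556]
[0.64598858 0.01098641] 0.001871586970793814
509 [0.64355184 0.01363039]
top 208 [0.5749373  0.01066759 0.20224343]
scene 244 [0.58041717 0.01099017 0.19810504]
top [ 0.55572227  0.01049237  0.04441495 -0.0053324 ] 0.0006030599677019712
top [ 0.55572352  0.01094766  0.0265018  -0.00538528] 0.0005977286837591293
top [ 0.55572352  0.01094766  0.02650159 -0.00538528] 0.0005977286834306237
scene [ 0.55237475  0.01172976  0.08424328 -0.0071692 ] 0.0005717494949371272
scene [ 0.55227589  0.01121972  0.09884018 -0.0070888 ] 0.0005800235698228722
scene [0.55233414 0.01260174 0.05215976 0.004     ] 0.0010960742213371177
both [ 0.55352245  0.01005657  0.11873665 -0.00684908] 0.0012742354298250116
both [ 0.55366595  0.01096625  0.07033639 -0.00641989] 0.0012847977339480333
both [ 0.55362493  0.01122053  0.05837642 -0.00644861] 0.0012660600621112181
```

```bash
cat >> h.py <<'E'
A32=np.radians(32)
def nv(yaw,a=A32): return np.array([-np.sin(a)*np.cos(yaw),-np.sin(a)*np.sin(yaw),np.cos(a)])
def toolR(yaw,a=A32):
    n=nv(yaw,a);z=-n;x=np.array([-np.sin(yaw),np.cos(yaw),0]);return R.from_matrix(np.stack([x,np.cross(z,x),z],1))
E
python3 -c "
from h import *
yaw=.03
delta(np.array([.555,.011,.2225])+.15*nv(yaw),toolR(yaw))"
```

```text
t [26.11, 3.05, -4.95] r [-31.59, 0.43, -0.64]
```

Call:
{"method": "arm_command", "body": {"moves": [[[4,0.5,-3],[-5,0,0],3.0],[[8,1,-5],[-12,0,0],3.0],[[12,1.5,-5],[-20,0,0],3.0],[[16,2,-5],[-26,0,0],3.0],[[20,3,-5],[-31.6,0.4,-0.6],3.0],[[24,3,-5],[-31.6,0.4,-0.6],3.0],[[26.1,3,-5],[-31.6,0.4,-0.6],3.0],[[26.1,3,-5],[-31.6,0.4,-0.6],3.0],[[26.1,3,-5],[-31.6,0.4,-0.6],3.0],[[26.1,3,-5],[-31.6,0.4,-0.6],3.0]]}}

```text
time: 4.5
tool_pos: [0.4748, 0.008, 0.3483]
orientation: [0.67, 0.69, 0.196, 0.191]
wrist_force: [-1.0, -0.6, -4.9]
grip_width: 0.0346
```

```bash
python3 -c "
from h import *
st();snap('wrist','w4')"
```

```text
t4.50 p [0.4748 0.008  0.3483] R [[-0.028, 0.849, 0.527], [1.0, 0.024, 0.015], [-0.0, 0.527, -0.85]] F [-0.96 -0.61 -4.87] T [ 0.03  0.75 -0.01] w0.0346 q [-0.1  -0.53  1.74  0.07  1.38 -0.12]
```

View pics/w4.png

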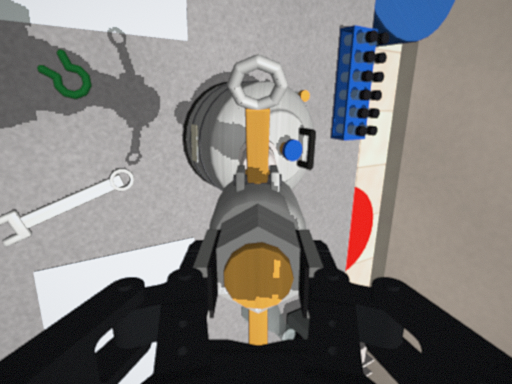

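Call:
{"method": "arm_command", "body": {"moves": [[[0,4,0],[0,0,0],3.0],[[0,8,0],[0,0,0],3.0],[[0,8,0],[0,0,0],3.0],[[0,8,0],[0,0,0],3.0],[[0,8,0],[0,0,0],3.0]]}}

```text
time: 5.05
tool_pos: [0.5423, 0.009, 0.3901]
orientation: [0.671, 0.689, 0.196, 0.191]
wrist_force: [0.1, 0.4, -5.5]
grip_width: 0.0347
```

```bash
python3 -c "
from h import *
st();snap('wrist','w5')"
```

```text
t5.05 p [0.5423 0.009  0.3901] R [[-0.027, 0.85, 0.526], [1.0, 0.023, 0.014], [-0.0, 0.527, -0.85]] F [ 0.06  0.39 -5.45] T [-0.05  0.76  0.1 ] w0.0347 q [-0.08 -0.31  1.5   0.06  1.4  -0.1 ]
```

View pics/w5.png

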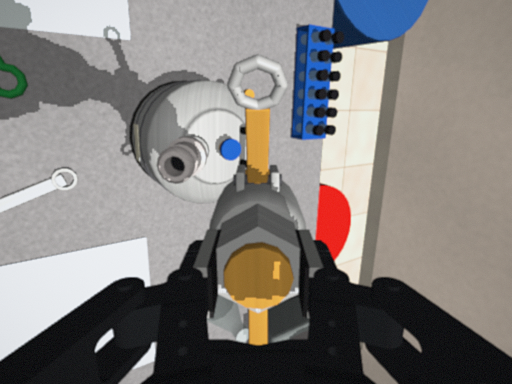

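```bash
cat > fit.py <<'E'
from h import *
from scipy.optimize import least_squares
import sys
fn=sys.argv[1]; o=monitor.get_obs()
r=R.from_quat(o['orientation']);tp=o['tool_pos']
W=cloud(fn);p=np.load('pics/%s.npz'%fn)['p']
u0,u1,v0,v1=map(int,sys.argv[2:6])
def rad(zz): return np.where(zz<9,18-np.clip(4-zz,0,4)*.875,np.where(zz<23,13.5,np.where(zz<46,18,np.where(zz<62,22,14))))/1e3
N=W[v0:v1,u0:u1].reshape(-1,3);N=N[~np.isnan(N).any(1)];N=N[N[:,2]>.15]
def sdf(q,N):
    n=nv(q[2],q[4]); d=N-np.array([q[0],q[1],.2225]);a=d@n;z=a-q[3];rr=np.linalg.norm(d-np.outer(a,n),axis=1);zz=-z*1e3
    return np.where(zz<0,np.where(rr<.0145,np.minimum(-zz/1e3,.02),np.hypot(rr-.0145,zz/1e3)),np.where((rr<.0135)&(zz<23),0*rr,rr-rad(zz)))
best=None
for s0 in(-.006,-.003,0,.003,.006):
    f=least_squares(lambda q:np.r_[sdf(q,N)/.002,q[2]/.3,(q[4]-A32)/.005],[.555,.011,.03,s0,A32],loss='soft_l1',f_scale=1.)
    if best is None or f.cost<best.cost: best=f
q=best.x;print(len(N),'fit',np.round(q,4),'cost',best.cost,'resid',np.median(abs(sdf(q,N))))
n=nv(q[2],q[4]);tip=np.array([q[0],q[1],.2225])+q[3]*n
print('tip',tip,'n',n)
# rim face plane
d=(N-tip);a=d@n;rr=np.linalg.norm(d-np.outer(a,n),axis=1)
for lo,hi in((0,.008),(.008,.0145),(.0145,.018),(.018,.022)):
    m=(rr>lo)&(rr<hi)&(a>-.03);print('r',lo,hi,m.sum(),np.round(np.percentile(a[m],[10,50,90])*1e3,1) if m.any() else '')
print('tip in tool',np.round(r.inv().apply(tip-tp),4),'n in tool',np.round(r.inv().apply(n),4))
E
python3 fit.py w5 150 210 135 190
python3 - <<'E'
from h import *
p=np.load('pics/w5.npz')['p'];cv2.imwrite('pics/w5c.png',cv2.resize(p[100:220,110:260],None,fx=5,fy=5,interpolation=cv2.INTER_CUBIC))
W=cloud('w5');o=monitor.get_obs();r=R.from_quat(o['orientation'])
L=lambda q:r.inv().apply(q-o['tool_pos'])
hsv=cv2.cvtColor(p,cv2.COLOR_BGR2HSV)
m=cv2.inRange(hsv,(8,100,60),(40,255,255));m[:240]=0;m[306:]=0;m[:,:220]=0;m[:,296:]=0
ys,xs=np.nonzero(m);print('disc',xs.min(),xs.max(),ys.min(),ys.max(),xs.mean(),ys.mean())
q=L(W[ys,xs]);q=q[~np.isnan(q).any(1)];print('disc med tool',np.median(q,0),q.min(0),q.max(0))
X=np.c_[q[:,:2],np.ones(len(q))];c,*_=np.linalg.lstsq(X,q[:,2],rcond=None);print('disc plane',c)
# arm
for v in range(112,180,8):
    a=L(W[v,249:266]);print(v,np.round(np.nanmedian(a,0),4))
E
```

```text
1755 fit [ 0.5518  0.0144 -0.0754 -0.0078  0.5553] cost 706.5695663505912 resid 0.0011489625406026008
tip [0.55587748 0.01412362 0.21584012] n [-0.52572207  0.03971803  0.84972865]
r 0 0.008 127 [-23.4 -22.5 -21.7]
r 0.008 0.0145 596 [-18.1   1.2   2.3]
r 0.0145 0.018 466 [-20.4  -1.4   0.9]
r 0.018 0.022 109 [-28.9 -23.4  -3.7]
tip in tool [ 0.0046 -0.0803  0.1556] n in tool [ 0.0537  0.0022 -0.9986]
disc 224 293 243 305 257.8311724915445 275.11894024802706
disc med tool [ 0.00227541 -0.00012978 -0.02831068] [-0.38259737 -0.0140161  -0.03052619] [0.01510375 0.04377803 0.46668806]
disc plane [-0.88197389  0.10492493 -0.02621567]
112 [ 0.0645 -0.0005  0.0008]
120 [ 0.0609 -0.0005  0.0028]
128 [ 0.0571 -0.0006  0.005 ]
136 [ 0.0533 -0.0006  0.0068]
144 [ 0.0491 -0.0006  0.0096]
152 [ 0.0448 -0.0006  0.0122]
160 [ 0.0403 -0.0006  0.0145]
168 [ 0.0355 -0.0006  0.0175]
176 [ 0.0306 -0.0007  0.02  ]
```

View pics/w5c.png

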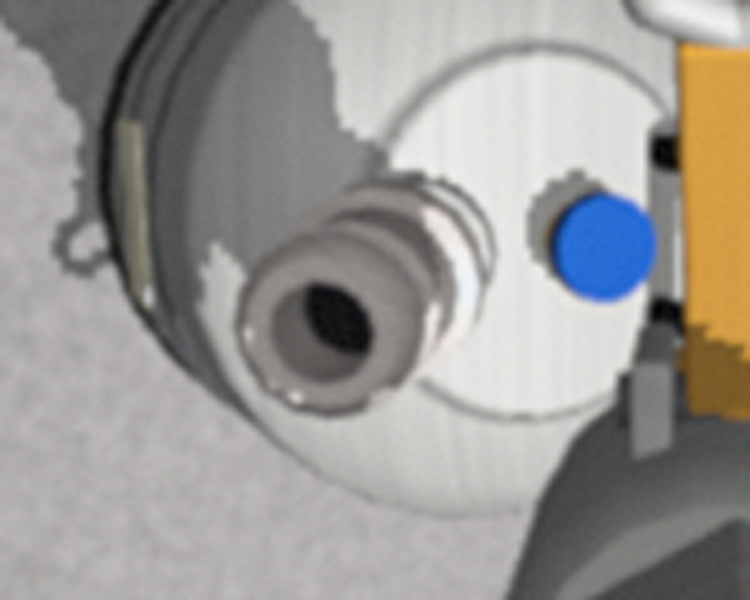

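```bash
cat > recv.py <<'E'
from h import *
from scipy.optimize import minimize,least_squares
import sys
for fn in sys.argv[1:]:
    W=cloud(fn).reshape(-1,3);W=W[~np.isnan(W).any(1)]
    d=np.hypot(W[:,0]-.646,W[:,1]-.012)
    S=W[(d<.1)&(W[:,2]<.136)&(W[:,2]>.095)]
    def prof(c):
        rr=np.hypot(S[:,0]-c[0],S[:,1]-c[1]);m=(rr<.083)
        k=np.polyfit(rr[m],S[m,2],5);e=S[m,2]-np.polyval(k,rr[m]);return np.mean(np.minimum(abs(e),.004))
    best=min((prof((x,y)),x,y) for x in np.arange(.634,.658,.001) for y in np.arange(.0,.025,.001));print(fn,len(S),best)
E
python3 recv.py w5 w4 top0 scene0
sed -i 's/N=N\[N\[:,2\]>.15\]/N=N[N[:,2]>.15]\nif len(sys.argv)>6: N=N[N[:,2]>float(sys.argv[6])]/' fit.py
python3 - <<'E'
import re
s=open('fit.py').read()
# two-pass: drop bore points
s=s.replace("q=best.x;print","""for it in range(3):
    q=best.x;n=nv(q[2],q[4]);tip=np.array([q[0],q[1],.2225])+q[3]*n
    d=(N-tip);a=d@n;rr=np.linalg.norm(d-np.outer(a,n),axis=1)
    N2=N[~((rr<.0125)&(a<-.003))&(rr>.0095)&(rr<.03)]
    best=least_squares(lambda q:np.r_[sdf(q,N2)/.002,q[2]/.3,(q[4]-A32)/.003],q,loss='soft_l1',f_scale=.7)
q=best.x;print""")
open('fit.py','w').write(s)
E
python3 fit.py w5 150 210 135 190
```

```text
w5 7361 (np.float64(0.0009818814239037999), np.float64(0.643), np.float64(0.013000000000000001))
w4 5217 (np.float64(0.0009395867666687431), np.float64(0.643), np.float64(0.013000000000000001))
top0 1704 (np.float64(0.0021930931927575327), np.float64(0.646), np.float64(0.011))
scene0 1622 (np.float64(0.0020678445248865237), np.float64(0.643), np.float64(0.013000000000000001))
1755 fit [ 0.5521  0.0146 -0.0553 -0.006   0.5566] cost 218.7463445293073 resid 0.00042352881511943663
tip [0.5552974  0.01440905 0.21739536] n [-0.52752654  0.0291938   0.84903679]
r 0 0.008 116 [-25.  -24.1 -23.3]
r 0.008 0.0145 607 [-21.3  -0.5   0.7]
r 0.0145 0.018 535 [-23.1  -3.4  -0.9]
r 0.018 0.022 24 [-28.5 -21.5  -4.3]
tip in tool [ 0.0049 -0.0799  0.154 ] n in tool [ 4.330e-02  1.000e-04 -9.991e-01]
```

```bash
python3 - <<'E'
from h import *
p=np.load('pics/w5.npz')['p']
cv2.imwrite('pics/w5d.png',cv2.resize(p[160:320,190:330],None,fx=4,fy=4,interpolation=cv2.INTER_CUBIC))
ci=camera_info('wrist');T=np.array(ci['T_tool_cam'])
def tr(u,v,zt):
    d=T[:3,:3]@np.array([(u-ci['cx'])/ci['fx'],-(v-ci['cy'])/ci['fy'],-1]);return T[:3,3]+d*(zt-T[2,3])/d[2]
for u,v in[(224,275),(292,275),(258,242),(258,308)]:print(tr(u,v,-.0298))
E
```

```text
[ 0.00319996 -0.0136691  -0.0298    ]
[ 0.00319178  0.01343496 -0.0298    ]
[ 0.01768831 -0.00010987 -0.0298    ]
[-0.01230625 -0.00012293 -0.0298    ]
```

View pics/w5d.png

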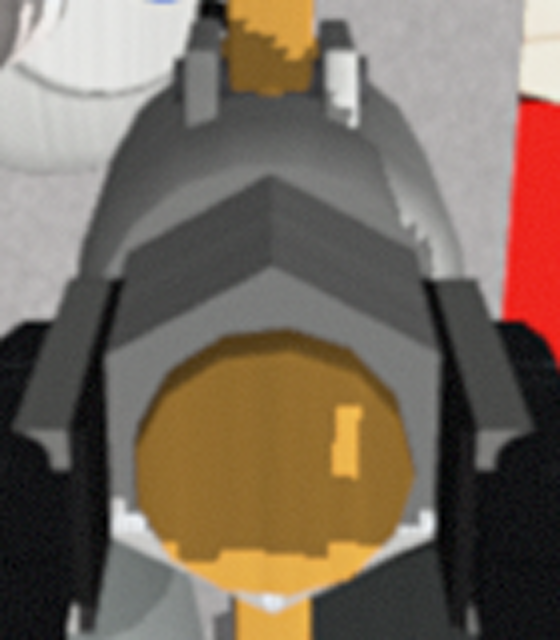

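```bash
cat > tgt.py <<'E'
from h import *
import sys
YAW=-.03; TIP=np.array([.5553,.0144,.2174]); n=nv(YAW); X=toolR(YAW).as_matrix()[:,0]
if __name__=='__main__':
    d=float(sys.argv[1]);dx=float(sys.argv[2]) if len(sys.argv)>2 else 0;dy=float(sys.argv[3]) if len(sys.argv)>3 else 0
    o=st(); tR=toolR(YAW); r=tR.inv().apply(o['tool_pos']-TIP); print('tcp rel tip (tool axes, mm)',np.round(r*1e3,2),'ang err deg',np.round(np.degrees((R.from_quat(o['orientation']).inv()*tR).as_rotvec()),2),'F tool',np.round(tR.inv().apply(o['wrist_force']),2))
    delta(TIP+d*n+tR.apply([-.0005+dx,dy,0]),tR)
E
python3 tgt.py .062
```

```text
t5.10 p [0.5422 0.0092 0.3904] R [[-0.027, 0.849, 0.527], [1.0, 0.023, 0.014], [-0.0, 0.527, -0.85]] F [-0.48  0.71 -4.59] T [0.03 0.7  0.02] w0.0343 q [-0.08 -0.31  1.5   0.06  1.4  -0.1 ]
tcp rel tip (tool axes, mm) [  -5.62   80.69 -153.57] ang err deg [-0.19 -1.72  2.79] F tool [ 0.7  -2.86  3.63]
t [0.63, -8.01, 9.2] r [-0.19, -1.72, 2.79]
```

Call:
{"method": "arm_command", "body": {"moves": [[[0.6,-4,0],[-0.2,-1.7,2.8],3.0],[[0.6,-8,0],[-0.2,-1.7,2.8],3.0],[[0.6,-8,2],[-0.2,-1.7,2.8],3.0],[[0.6,-8,5],[-0.2,-1.7,2.8],3.0],[[0.6,-8,8],[-0.2,-1.7,2.8],3.0],[[0.6,-8,9.2],[-0.2,-1.7,2.8],3.0],[[0.6,-8,9.2],[-0.2,-1.7,2.8],3.0],[[0.6,-8,9.2],[-0.2,-1.7,2.8],3.0]]}}

```text
time: 5.9
tool_pos: [0.5225, 0.0145, 0.2715]
orientation: [0.69, 0.669, 0.193, 0.198]
wrist_force: [-0.6, 0.3, -4.3]
grip_width: 0.0343
```

```bash
python3 tgt.py .05; python3 -c "
from h import *
snap('wrist','w6');snap('scene','s6');snap('top','t6')
for f,a in(('s6',(230,340,170,260)),('t6',(180,270,110,190))):
    p=np.load('pics/%s.npz'%f)['p'];cv2.imwrite('pics/%sc.png'%f,cv2.resize(p[a[2]:a[3],a[0]:a[1]],None,fx=6,fy=6,interpolation=cv2.INTER_CUBIC))"
```

```text
t5.90 p [0.5225 0.0145 0.2715] R [[0.03, 0.847, 0.531], [1.0, -0.026, -0.016], [0.0, 0.532, -0.847]] F [-0.64  0.33 -4.29] T [ 0.04  0.72 -0.03] w0.0343 q [-0.05 -0.39  1.8   0.01  1.17 -0.02]
tcp rel tip (tool axes, mm) [ -0.86   0.87 -63.3 ] ang err deg [ 0.11 -0.01 -0.02] F tool [ 0.31 -2.82  3.29]
t [0.04, -0.09, 1.33] r [0.11, -0.01, -0.02]
```

View pics/s6c.png

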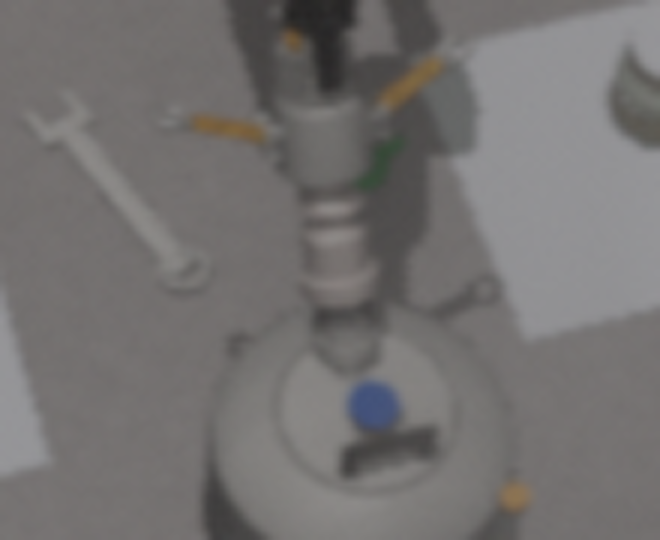

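View pics/w6.png

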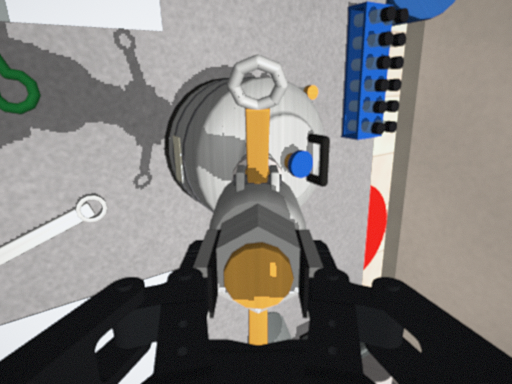

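Call:
{"method": "arm_command", "body": {"moves": [[[0,-0.1,0.5],[0.1,0,0],3.0],[[0,-0.1,1.0],[0.1,0,0],3.0],[[0,-0.1,1.4],[0.1,0,0],3.0],[[0,-0.1,1.7],[0.1,0,0],3.0],[[0,-0.1,1.9],[0.1,0,0],3.0],[[0,-0.1,2.1],[0.1,0,0],3.0]]}}

```text
time: 6.65
tool_pos: [0.5332, 0.0142, 0.2536]
orientation: [0.69, 0.669, 0.193, 0.198]
wrist_force: [-0.2, -0.4, -5.4]
grip_width: 0.0349
```

```bash
python3 tgt.py .03
```

```text
t6.65 p [0.5332 0.0142 0.2536] R [[0.03, 0.847, 0.531], [1.0, -0.026, -0.016], [0.0, 0.531, -0.847]] F [-0.18 -0.35 -5.43] T [0.09 0.75 0.03] w0.0349 q [-0.05 -0.35  1.81  0.01  1.13 -0.02]
tcp rel tip (tool axes, mm) [ -0.82   0.43 -42.42] ang err deg [ 0.08 -0.01 -0.02] F tool [-0.36 -3.02  4.51]
t [0.03, -0.04, 1.24] r [0.08, -0.01, -0.02]
```

Call:
{"method": "arm_command", "body": {"moves": [[[0.03,0,0.2],[0,0,0],3.0],[[0.03,0,0.4],[0,0,0],3.0],[[0.03,0,0.6],[0,0,0],3.0],[[0.03,0,0.8],[0,0,0],3.0]]}}

```text
time: 7.05
tool_pos: [0.5375, 0.0144, 0.2467]
orientation: [0.69, 0.669, 0.193, 0.198]
wrist_force: [0.1, 0.4, -5.4]
grip_width: 0.0344
```

```bash
python3 tgt.py .02
```

```text
t7.05 p [0.5375 0.0144 0.2467] R [[0.03, 0.847, 0.531], [1.0, -0.026, -0.016], [0.0, 0.531, -0.847]] F [ 0.09  0.43 -5.42] T [ 0.05  0.74 -0.02] w0.0344 q [-0.05 -0.34  1.81  0.01  1.11 -0.02]
tcp rel tip (tool axes, mm) [ -0.5    0.44 -34.27] ang err deg [ 0.08 -0.01 -0.02] F tool [ 0.44 -2.81  4.64]
t [-0.0, -0.05, 1.43] r [0.08, -0.01, -0.02]
```

Call:
{"method": "arm_command", "body": {"moves": [[[0,-0.03,0.3],[0,0,0],3.0],[[0,-0.03,0.6],[0,0,0],3.0],[[0,-0.03,0.9],[0,0,0],3.0],[[0,-0.03,1.1],[0,0,0],3.0],[[0,-0.03,1.2],[0,0,0],3.0]]}}

```text
time: 7.55
tool_pos: [0.5437, 0.0142, 0.2361]
orientation: [0.69, 0.669, 0.192, 0.198]
wrist_force: [0.1, -0.3, -4.7]
grip_width: 0.0346
```

```bash
python3 tgt.py .013
```

```text
t7.55 p [0.5437 0.0142 0.2361] R [[0.03, 0.847, 0.531], [1.0, -0.026, -0.016], [0.0, 0.531, -0.847]] F [ 0.13 -0.31 -4.72] T [ 0.03  0.75 -0.02] w0.0346 q [-0.05 -0.31  1.81  0.01  1.09 -0.02]
tcp rel tip (tool axes, mm) [ -0.51   0.09 -22.02] ang err deg [ 0.07 -0.01 -0.02] F tool [-0.3  -2.38  4.07]
t [0.0, -0.01, 0.9] r [0.07, -0.01, -0.02]
```

Call:
{"method": "arm_command", "body": {"moves": [[[0,0,0.2],[0,0,0],3.0],[[0,0,0.4],[0,0,0],3.0],[[0,0,0.6],[0,0,0],3.0],[[0,0,0.7],[0,0,0],3.0]]}}

```text
time: 7.95
tool_pos: [0.5475, 0.0141, 0.23]
orientation: [0.69, 0.669, 0.192, 0.198]
wrist_force: [0.4, -0.1, -5.6]
grip_width: 0.0342
```

```bash
python3 tgt.py .011
```

```text
t7.95 p [0.5475 0.0141 0.23  ] R [[0.03, 0.847, 0.531], [1.0, -0.026, -0.016], [0.0, 0.531, -0.847]] F [ 0.4  -0.1  -5.63] T [ 0.04  0.72 -0.01] w0.0342 q [-0.05 -0.3   1.81  0.01  1.07 -0.02]
tcp rel tip (tool axes, mm) [ -0.48   0.1  -14.84] ang err deg [ 0.07 -0.02 -0.02] F tool [-0.09 -2.64  4.99]
t [-0.0, -0.01, 0.38] r [0.07, -0.02, -0.02]
```

Call:
{"method": "arm_command", "body": {"moves": [[[0,0,0.1],[0,0,0],3.0],[[0,0,0.2],[0,0,0],3.0],[[0,0,0.25],[0,0,0],3.0]]}}

```text
time: 8.25
tool_pos: [0.5487, 0.0141, 0.2283]
orientation: [0.69, 0.669, 0.192, 0.198]
wrist_force: [-8.4, 0.1, -0.1]
grip_width: 0.034
```

```bash
python3 tgt.py .011
```

```text
t8.25 p [0.5487 0.0141 0.2283] R [[0.03, 0.847, 0.531], [1.0, -0.026, -0.016], [0.0, 0.531, -0.848]] F [-8.38  0.07 -0.1 ] T [ 0.04  1.36 -0.03] w0.0340 q [-0.05 -0.3   1.81  0.01  1.07 -0.02]
tcp rel tip (tool axes, mm) [ -0.49   0.19 -12.77] ang err deg [ 0.06 -0.01 -0.01] F tool [-0.18 -7.16 -4.36]
t [-0.0, -0.02, 0.18] r [0.06, -0.01, -0.01]
```

Call:
{"method": "arm_command", "body": {"moves": [[[0,-0.04,0.05],[0,0,0],3.0],[[0,-0.06,0.1],[0,0,0],3.0],[[0,-0.06,0.1],[0,0,0],3.0]]}}

```text
time: 8.55
tool_pos: [0.5487, 0.0141, 0.2282]
orientation: [0.69, 0.669, 0.193, 0.198]
wrist_force: [-7.3, -1.3, -0.2]
grip_width: 0.0342
```

```bash
python3 tgt.py .011
```

```text
t8.55 p [0.5487 0.0141 0.2282] R [[0.03, 0.847, 0.531], [1.0, -0.025, -0.016], [0.0, 0.532, -0.847]] F [-7.32 -1.31 -0.21] T [0.03 1.24 0.  ] w0.0342 q [-0.05 -0.3   1.81  0.01  1.07 -0.02]
tcp rel tip (tool axes, mm) [ -0.5    0.17 -12.66] ang err deg [ 0.12 -0.01 -0.01] F tool [-1.53 -6.28 -3.68]
t [0.0, -0.02, 0.17] r [0.12, -0.01, -0.01]
```

Call:
{"method": "arm_command", "body": {"moves": [[[0,-0.06,0.15],[0,0,0],3.0],[[0,-0.06,0.22],[0,0,0],3.0],[[0,-0.06,0.22],[0,0,0],3.0]]}}

```text
time: 8.85
tool_pos: [0.5492, 0.0141, 0.2275]
orientation: [0.69, 0.669, 0.193, 0.199]
wrist_force: [-11.7, 0.5, 3.1]
grip_width: 0.0347
```

```bash
python3 tgt.py .011
```

```text
t8.85 p [0.5492 0.0141 0.2275] R [[0.03, 0.846, 0.532], [1.0, -0.025, -0.016], [0.0, 0.532, -0.847]] F [-11.67   0.46   3.14] T [0.04 1.73 0.01] w0.0347 q [-0.05 -0.29  1.81  0.01  1.06 -0.02]
tcp rel tip (tool axes, mm) [ -0.51   0.17 -11.75] ang err deg [ 0.16 -0.   -0.  ] F tool [ 0.11 -8.24 -8.86]
t [0.0, -0.02, 0.08] r [0.16, -0.0, -0.0]
```

Call:
{"method": "arm_command", "body": {"moves": [[[0,-0.12,0.18],[0,0,0],3.0],[[0,-0.12,0.22],[0,0,0],3.0],[[0,-0.12,0.22],[0,0,0],3.0],[[0,-0.12,0.22],[0,0,0],3.0]]}}

```text
time: 9.25
tool_pos: [0.5494, 0.0141, 0.2271]
orientation: [0.689, 0.669, 0.194, 0.2]
wrist_force: [-12.9, -0.8, 5.0]
grip_width: 0.0347
```

```bash
python3 tgt.py .011
```

```text
t9.25 p [0.5494 0.0141 0.2271] R [[0.03, 0.845, 0.534], [1.0, -0.025, -0.016], [-0.0, 0.534, -0.845]] F [-12.94  -0.76   4.96] T [0.09 1.6  0.05] w0.0347 q [-0.05 -0.3   1.81  0.01  1.06 -0.02]
tcp rel tip (tool axes, mm) [ -0.52   0.15 -11.38] ang err deg [0.28 0.   0.01] F tool [ -1.15  -8.32 -11.04]
t [0.0, -0.01, 0.04] r [0.28, 0.0, 0.01]
```

Call:
{"method": "arm_command", "body": {"moves": [[[0,0,0.1],[0,0,0],3.4],[[0,0,0.05],[0,0,0],3.8],[[0,0,0],[0,0,0],4.5],[[0,0,0],[0,0,0],5.5],[[0,0,0],[0,0,0],5.5],[[0,0,0],[0,0,0],5.5]], "newtons": 20}}

```text
time: 9.85
tool_pos: [0.5496, 0.014, 0.2273]
orientation: [0.689, 0.669, 0.194, 0.2]
wrist_force: [0.8, -0.1, 0.3]
grip_width: 0.0551
```

```bash
python3 tgt.py .011;python3 -c "
from h import *
snap('wrist','w7')"
```

```text
t9.85 p [0.5496 0.014  0.2273] R [[0.03, 0.845, 0.534], [1.0, -0.025, -0.016], [-0.0, 0.535, -0.845]] F [ 0.8  -0.05  0.28] T [0.02 0.27 0.03] w0.0551 q [-0.05 -0.3   1.81  0.01  1.06 -0.02]
tcp rel tip (tool axes, mm) [ -0.52   0.41 -11.45] ang err deg [0.31 0.   0.01] F tool [-0.03  0.83  0.19]
t [0.0, -0.04, 0.04] r [0.31, 0.0, 0.01]
```

View pics/w7.png

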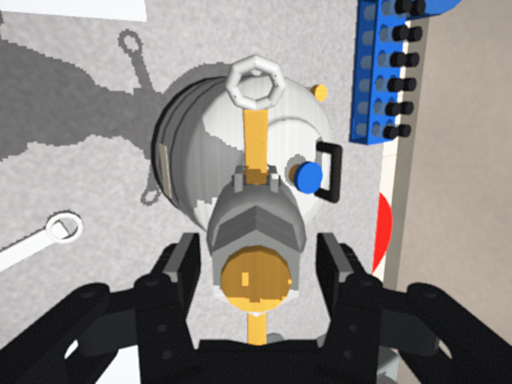

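The coupling stays put with the fingers clear on both sides (disc at (255,278), ring still raised at (255,82)). Backing out along the axis.

Call:
{"method": "arm_command", "body": {"moves": [[[0,0,-1.5],[0,0,0],5.5],[[0,0,-4],[0,0,0],5.5],[[0,0,-8],[0,0,0],5.5],[[0,0,-12],[0,0,0],3],[[0,0,-14],[0,0,0],0],[[0,0,-14],[0,0,0],0],[[0,0,-14],[0,0,0],0]]}}

```text
time: 10.6
tool_pos: [0.4749, 0.0163, 0.3449]
orientation: [0.689, 0.669, 0.194, 0.2]
wrist_force: [0.4, 0.1, -1.0]
grip_width: 0.0005
```

```bash
python3 tgt.py .011;python3 -c "
from h import *
snap('wrist','w8')"
```

```text
t10.60 p [0.4749 0.0163 0.3449] R [[0.03, 0.845, 0.534], [1.0, -0.025, -0.016], [-0.0, 0.534, -0.845]] F [ 0.39  0.08 -1.01] T [0.03 0.31 0.03] w0.0005 q [-0.05 -0.53  1.75  0.01  1.36 -0.02]
tcp rel tip (tool axes, mm) [  -0.55   -0.63 -150.77] ang err deg [0.29 0.01 0.01] F tool [ 0.09 -0.21  1.06]
t [0.01, -0.01, 13.98] r [0.29, 0.01, 0.01]
```

View pics/w8.png

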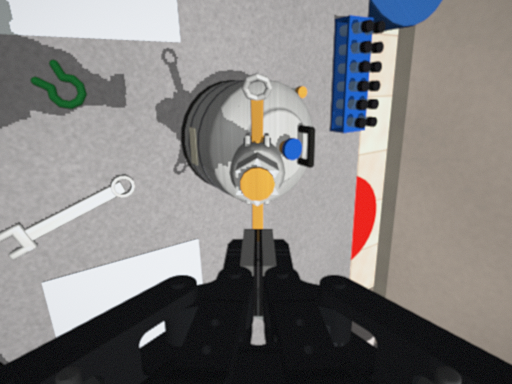

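```bash
python3 - <<'E'
from h import *
W=cloud('w8');o=monitor.get_obs();r=R.from_quat(o['orientation'])
L=lambda q:r.inv().apply(q-o['tool_pos'])*1e3
for v in list(range(74,140,5))+list(range(204,230,5)):
    a=L(W[v,244:274]);a=a[a[:,2]<190]; 
    if len(a):print(v,len(a),np.round(np.nanmedian(a,0),1))
for v in range(168,200,6): print('disc',v,np.round(np.nanmedian(L(W[v,250:264]),0),1))
E
```

```text
74 8 [ 85.7  -0.5 126.5]
79 24 [ 81.9  -0.5 126.7]
84 13 [ 78.2   5.6 128.9]
89 12 [ 74.3   6.9 131. ]
94 21 [ 70.4  -2.6 134.6]
99 14 [ 66.3  -0.5 135.6]
104 12 [ 62.2  -0.5 137.4]
109 12 [ 57.9  -0.6 139.8]
114 12 [ 53.6  -0.6 142. ]
119 12 [ 49.   -0.6 145.4]
124 12 [ 44.4  -0.6 148.1]
129 12 [ 39.7  -0.6 150.5]
134 21 [ 34.6  -0.2 155.2]
139 27 [ 29.8  -0.2 156.3]
204 11 [-19.4  -0.2 114.5]
209 11 [-38.8  -0.3 153.7]
214 11 [-43.5  -0.3 152.3]
219 11 [-48.   -0.3 150.2]
224 10 [-52.3   0.2 147.9]
229 27 [11.6  0.4 -5.2]
disc 168 [ 13.5  -0.6 108.6]
disc 174 [  8.6  -0.6 108.4]
disc 180 [  3.7  -0.6 107.8]
disc 186 [ -1.4  -0.6 107.9]
disc 192 [ -6.5  -0.6 108. ]
disc 198 [-11.8  -0.6 108. ]
```

```bash
cat > lev.py <<'E'
from h import *
import sys
# saved base frame from w8 pose
B=dict(p=np.array([0.4749,0.0163,0.3449]))
o8=None
def base():
    z=np.load('base.npz');return z['p'],R.from_quat(z['q'])
def poses(side,phi,te,extra,alpha=30):
    """side +1 left(+y)/-1; hinge (27.5|-26.5,162.2) in base tool frame mm"""
    p,r=base(); f=np.radians(phi);a=np.radians(alpha)
    e=np.array([np.cos(f),np.sin(f)]);m=np.array([-np.sin(f),np.cos(f)])
    T=te*e+(3+11*abs(np.sin(f+a))+extra)*m
    hx=HX[side]
    loc=np.array([hx+side*T[0],HY,HZ-T[1]])/1e3
    return p+r.apply(loc), r*R.from_euler('y',-side*alpha,degrees=True)
HX={1:27.5,-1:-26.5};HZ=162.2;HY=-.5
def show(side,lst,alpha=30):
    o=st();ro=R.from_quat(o['orientation'])
    for phi,te,ex in lst:
        P,Rt=poses(side,phi,te,ex,alpha);print(phi,ex,end=' ');delta(P,Rt,o)
E
python3 - <<'E'
from lev import *
o=monitor.get_obs();np.savez('base.npz',p=o['tool_pos'],q=o['orientation'])
show(1,[(27.5,54,30),(27.5,54,12),(27.5,54,4)])
E
```

```text
t10.65 p [0.4749 0.0163 0.3439] R [[0.03, 0.846, 0.532], [1.0, -0.025, -0.016], [-0.0, 0.533, -0.846]] F [ 1.03 -0.41 -0.93] T [-0.    0.26  0.  ] w0.0000 q [-0.05 -0.53  1.75  0.01  1.36 -0.02]
27.5 30 t [5.59, -0.05, 9.98] r [0.0, -30.0, 0.0]
27.5 12 t [6.42, -0.05, 11.57] r [0.0, -30.0, 0.0]
27.5 4 t [6.79, -0.05, 12.28] r [0.0, -30.0, 0.0]
```

```bash
python3 - <<'E'
from lev import *
z=np.load('base.npz');np.savez('base.npz',p=[.4749,.0163,.3449],q=z['q'])
show(1,[(27.5,54,30),(27.5,54,12)])
E
```

```text
t10.65 p [0.4749 0.0163 0.3439] R [[0.03, 0.846, 0.532], [1.0, -0.025, -0.016], [-0.0, 0.533, -0.846]] F [ 1.03 -0.41 -0.93] T [-0.    0.26  0.  ] w0.0000 q [-0.05 -0.53  1.75  0.01  1.36 -0.02]
27.5 30 t [5.59, 0.01, 9.89] r [0.0, -30.0, 0.0]
27.5 12 t [6.42, 0.01, 11.49] r [0.0, -30.0, 0.0]
```

Call:
{"method": "arm_command", "body": {"moves": [[[4,0,0],[0,-8,0],0],[[6,0,1],[0,-16,0],0],[[6,0,3],[0,-24,0],0],[[6,0,6],[0,-30,0],0],[[5.6,0,8],[0,-30,0],0],[[5.6,0,9.5],[0,-30,0],0],[[5.6,0,9.9],[0,-30,0],0],[[5.6,0,9.9],[0,-30,0],0]]}}

```text
time: 11.45
tool_pos: [0.5293, 0.0701, 0.2599]
orientation: [0.716, 0.595, 0.008, 0.365]
wrist_force: [0.6, -0.4, 0.2]
grip_width: 0.0001
```

```bash
python3 - <<'E'
from lev import *
show(1,[(27.5,54,12),(27.5,54,5)])
snap('wrist','w9')
E
```

```text
t11.45 p [0.5293 0.0701 0.2599] R [[0.293, 0.846, 0.445], [0.857, -0.026, -0.514], [-0.423, 0.532, -0.733]] F [ 0.63 -0.4   0.23] T [0.2  0.23 0.03] w0.0001 q [ 0.41 -0.12  1.66 -0.72  1.39  0.65]
27.5 12 t [1.54, 0.01, 0.92] r [-0.04, 0.03, -0.02]
27.5 5 t [2.13, 0.01, 1.3] r [-0.04, 0.03, -0.02]
```

View pics/w9.png

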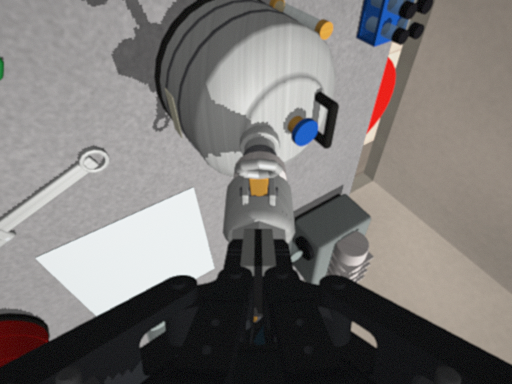

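```bash
python3 - <<'E'
from lev import *
p=np.load('pics/w9.npz')['p'];cv2.imwrite('pics/w9c.png',cv2.resize(p[120:260,200:320],None,fx=4.5,fy=4.5,interpolation=cv2.INTER_CUBIC))
W=cloud('w9');b,r=base()
for v in range(140,250,6):
    a=r.inv().apply(W[v,252:266]-b)*1e3; print(v,np.round(np.nanmedian(a,0),1))
P,_=poses(1,27.5,54,0);print(proj('w9',P))
E
```

```text
140 [ 14.2  -0.5 234.8]
146 [ 14.9  -0.5 225.8]
152 [ 22.1  -0.5 209.6]
158 [ 21.9  -0.5 202.7]
164 [ 85.5  -0.5 127.2]
170 [ 70.6  -0.5 138.5]
176 [ 68.6  -0.5 136. ]
182 [ 60.1  -0.5 139.7]
188 [ 46.9  -0.5 147.3]
194 [ 30.9  -0.5 156.7]
200 [ 25.7  -0.5 155.8]
206 [ 26.2  -0.5 150.2]
212 [ 24.9  -0.5 146.2]
218 [ 22.2  -0.5 143.2]
224 [ 19.7  -0.5 140.2]
230 [ 68.4  -0.6 100.7]
236 [71.5 -0.6 95.3]
242 [74.8 -0.6 89.9]
248 [77.2 -0.6 85.4]
[[258.57663605 187.56827045]]
```

View pics/w9c.png

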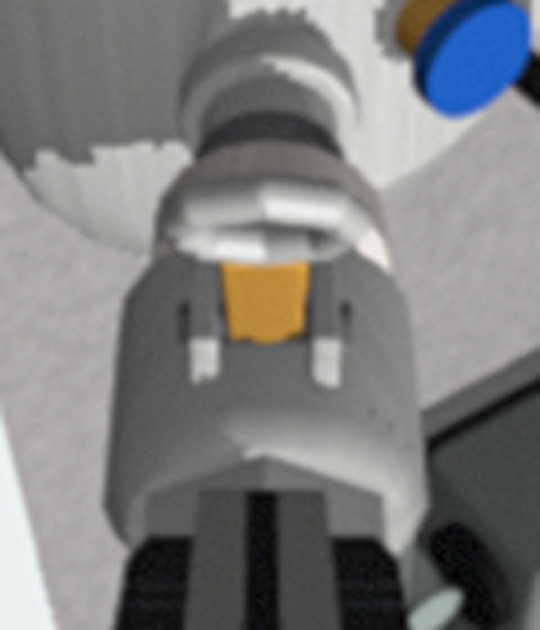

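```bash
python3 - <<'E'
from lev import *
show(1,[(27.5,54,5),(25,54,0),(20,54,-1),(15,54,-1),(10,54,-1),(5,54,-1),(0,54,-1),(-5,54,-1),(-10,54,-1)])
E
```

```text
t11.50 p [0.5293 0.0702 0.261 ] R [[0.293, 0.845, 0.446], [0.858, -0.026, -0.514], [-0.422, 0.534, -0.733]] F [ 0.8  -0.28 -0.79] T [0.21 0.2  0.02] w-0.0003 q [ 0.41 -0.12  1.66 -0.72  1.39  0.65]
27.5 5 t [2.17, -0.05, 1.38] r [0.03, -0.0, -0.09]
25 0 t [2.84, -0.05, 1.75] r [0.03, -0.0, -0.09]
20 -1 t [3.4, -0.05, 2.06] r [0.03, -0.0, -0.09]
15 -1 t [3.85, -0.05, 2.35] r [0.03, -0.0, -0.09]
10 -1 t [4.28, -0.06, 2.7] r [0.03, -0.0, -0.09]
5 -1 t [4.67, -0.06, 3.08] r [0.03, -0.0, -0.09]
0 -1 t [5.03, -0.06, 3.51] r [0.03, -0.0, -0.09]
-5 -1 t [5.34, -0.06, 3.98] r [0.03, -0.0, -0.09]
-10 -1 t [5.6, -0.06, 4.47] r [0.03, -0.0, -0.09]
```

Call:
{"method": "arm_command", "body": {"moves": [[[1,0,0.7],[0,0,0],0],[[2.2,0,1.4],[0,0,0],0],[[2.85,0,1.75],[0,0,0],0],[[3.4,0,2.05],[0,0,0],0],[[3.85,0,2.35],[0,0,0],0],[[4.3,0,2.7],[0,0,0],0],[[4.65,0,3.1],[0,0,0],0],[[5,0,3.5],[0,0,0],0]]}}

```text
time: 12.3
tool_pos: [0.5599, 0.0952, 0.2141]
orientation: [0.716, 0.594, 0.009, 0.366]
wrist_force: [-1.5, -1.5, 1.5]
grip_width: -0.0007
```

```bash
python3 - <<'E'
from lev import *
show(1,[(0,54,-1),(-5,54,-1),(-10,54,-1),(-15,54,-1),(-20,54,-1),(-25,54,-1),(-30,54,-1)])
snap('wrist','w10')
E
```

```text
t12.30 p [0.5599 0.0952 0.2141] R [[0.294, 0.845, 0.447], [0.858, -0.026, -0.514], [-0.422, 0.534, -0.733]] F [-1.52 -1.51  1.5 ] T [-0.09  0.24 -0.23] w-0.0007 q [ 0.43  0.02  1.62 -0.74  1.33  0.74]
0 -1 t [0.01, -0.07, -0.0] r [0.05, -0.0, -0.1]
-5 -1 t [0.32, -0.07, 0.46] r [0.05, -0.0, -0.1]
-10 -1 t [0.59, -0.08, 0.96] r [0.05, -0.0, -0.1]
-15 -1 t [0.8, -0.08, 1.48] r [0.05, -0.0, -0.1]
-20 -1 t [0.96, -0.08, 2.02] r [0.05, -0.0, -0.1]
-25 -1 t [1.06, -0.08, 2.58] r [0.05, -0.0, -0.1]
-30 -1 t [1.11, -0.08, 3.15] r [0.05, -0.0, -0.1]
```

View pics/w10.png

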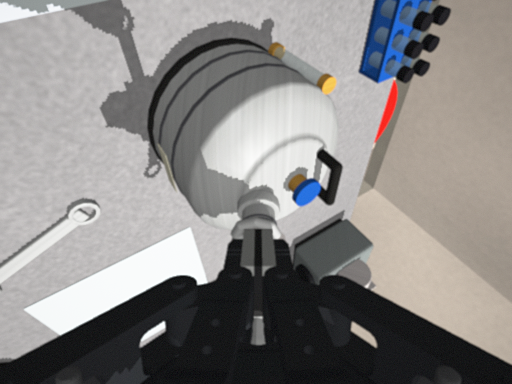

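Call:
{"method": "arm_command", "body": {"moves": [[[0.3,-0.05,0.45],[0,0,0],0],[[0.6,-0.05,0.95],[0,0,0],0],[[0.8,-0.05,1.5],[0,0,0],0],[[0.95,-0.05,2.0],[0,0,0],0],[[1.05,-0.05,2.6],[0,0,0],0],[[1.1,-0.05,3.15],[0,0,0],0]]}}

```text
time: 12.95
tool_pos: [0.577, 0.0884, 0.1847]
orientation: [0.716, 0.595, 0.008, 0.365]
wrist_force: [-0.6, 0.8, 1.0]
grip_width: 0.0001
```

```bash
python3 - <<'E'
from lev import *
show(1,[(-30,54,-1),(-35,54,-1.5),(-40,54,-2),(-45,54,-2),(-50,54,-2),(-55,54,-2),(-60,54,-2),(-65,54,-2),(-70,54,-2)])
E
```

```text
t12.95 p [0.577  0.0884 0.1847] R [[0.293, 0.846, 0.446], [0.858, -0.026, -0.513], [-0.422, 0.533, -0.733]] F [-0.63  0.8   1.04] T [0.13 0.13 0.  ] w0.0001 q [ 0.4   0.08  1.62 -0.75  1.27  0.75]
-30 -1 t [-0.05, 0.02, -0.12] r [0.01, -0.02, -0.05]
-35 -1.5 t [-0.05, 0.02, 0.31] r [0.01, -0.02, -0.05]
-40 -2 t [-0.09, 0.02, 0.73] r [0.01, -0.02, -0.05]
-45 -2 t [-0.14, 0.02, 1.11] r [0.01, -0.02, -0.05]
-50 -2 t [-0.22, 0.02, 1.48] r [0.01, -0.02, -0.05]
-55 -2 t [-0.32, 0.02, 1.85] r [0.01, -0.02, -0.05]
-60 -2 t [-0.45, 0.02, 2.22] r [0.01, -0.02, -0.05]
-65 -2 t [-0.61, 0.03, 2.58] r [0.01, -0.02, -0.05]
-70 -2 t [-0.8, 0.03, 2.93] r [0.01, -0.02, -0.05]
```

Call:
{"method": "arm_command", "body": {"moves": [[[-0.05,0,0.35],[0,0,0],0],[[-0.1,0,0.75],[0,0,0],0],[[-0.15,0,1.1],[0,0,0],0],[[-0.2,0,1.5],[0,0,0],0],[[-0.3,0,1.85],[0,0,0],0]]}}

```text
time: 13.45
tool_pos: [0.5846, 0.0762, 0.1724]
orientation: [0.716, 0.595, 0.008, 0.365]
wrist_force: [0.9, 3.1, 1.8]
grip_width: 0.0
```

```bash
python3 - <<'E'
from lev import *
show(1,[(-55,54,-2),(-60,54,-2),(-65,54,-3),(-70,54,-3),(-73,54,-4)])
snap('wrist','w11')
E
```

```text
t13.45 p [0.5846 0.0762 0.1724] R [[0.293, 0.846, 0.447], [0.858, -0.026, -0.513], [-0.422, 0.533, -0.733]] F [0.91 3.08 1.8 ] T [0.39 0.01 0.24] w0.0000 q [ 0.37  0.1   1.63 -0.75  1.23  0.75]
-55 -2 t [-0.02, 0.01, -0.02] r [0.03, -0.03, -0.05]
-60 -2 t [-0.15, 0.01, 0.35] r [0.03, -0.03, -0.05]
-65 -3 t [-0.37, 0.01, 0.79] r [0.03, -0.03, -0.05]
-70 -3 t [-0.56, 0.01, 1.14] r [0.03, -0.03, -0.05]
-73 -4 t [-0.76, 0.01, 1.42] r [0.03, -0.03, -0.05]
```

View pics/w11.png

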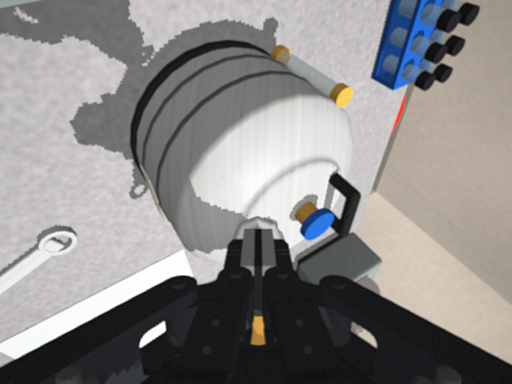

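Call:
{"method": "arm_command", "body": {"moves": [[[-0.15,0,0.35],[0,0,0],0],[[-0.35,0,0.75],[0,0,0],0],[[-0.55,0,1.15],[0,0,0],0],[[-0.75,0,1.4],[0,0,0],0],[[-0.75,0,1.4],[0,0,0],0]]}}

```text
time: 14.0
tool_pos: [0.5887, 0.0623, 0.1648]
orientation: [0.716, 0.595, 0.009, 0.365]
wrist_force: [-0.4, 4.2, 2.1]
grip_width: -0.0002
```

```bash
python3 - <<'E'
from lev import *
show(1,[(-73,54,-4),(-76,54,-5),(-65,54,15)])
E
```

```text
t14.00 p [0.5887 0.0623 0.1648] R [[0.293, 0.846, 0.446], [0.858, -0.026, -0.513], [-0.422, 0.533, -0.733]] F [-0.41  4.16  2.13] T [0.65 0.07 0.41] w-0.0002 q [ 0.35  0.1   1.64 -0.75  1.2   0.74]
-73 -4 t [-0.01, 0.03, -0.03] r [-0.0, -0.06, -0.06]
-76 -5 t [-0.22, 0.03, 0.23] r [-0.0, -0.06, -0.06]
-65 15 t [1.42, 0.03, -2.13] r [-0.0, -0.06, -0.06]
```

Call:
{"method": "arm_command", "body": {"moves": [[[-0.2,0,0.2],[0,0,0],0],[[-0.4,0,0.3],[0,0,0],0],[[-0.6,0,0.4],[0,0,0],0],[[-0.6,0,0.4],[0,0,0],0]]}}

```text
time: 14.4
tool_pos: [0.5893, 0.0601, 0.1641]
orientation: [0.716, 0.597, 0.013, 0.362]
wrist_force: [-3.3, 26.4, 2.5]
grip_width: -0.0001
```

```bash
python3 - <<'E'
from lev import *
show(1,[(-73,54,-4),(-80,54,-6)])
E
```

```text
t14.40 p [0.5893 0.0601 0.1641] R [[0.287, 0.845, 0.452], [0.864, -0.025, -0.503], [-0.414, 0.535, -0.737]] F [-3.26 26.42  2.49] T [3.24 0.36 1.77] w-0.0001 q [ 0.34  0.09  1.65 -0.74  1.18  0.73]
-73 -4 t [0.14, 0.01, -0.23] r [0.13, -0.71, -0.05]
-80 -6 t [-0.38, 0.01, 0.35] r [0.13, -0.71, -0.05]
```

The force rose to 26 N, so the left arm is at its stop. Withdrawing outwards to look.

Call:
{"method": "arm_command", "body": {"moves": [[[1.5,0,0],[0,0,0],0],[[3.5,0,0],[0,0,0],0],[[4.5,0,-4],[0,0,0],0],[[5,0,-9],[0,0,0],0],[[5,0,-14],[0,0,0],0],[[3,0,-17],[0,8,0],0],[[0,0,-19],[0,16,0],0],[[-3,0,-20],[0,24,0],0],[[-5,0,-20],[0,30,0],0],[[-5,0,-20],[0,30,0],0]]}}

```text
time: 15.4
tool_pos: [0.4843, 0.1135, 0.3351]
orientation: [0.69, 0.668, 0.2, 0.197]
wrist_force: [0.1, 0.2, -0.9]
grip_width: -0.0003
```

```bash
python3 - <<'E'
from lev import *
st();b,r=base();o=monitor.get_obs();print(r.inv().apply(o['tool_pos']-b)*1e3, (r.inv()*R.from_quat(o['orientation'])).as_rotvec(degrees=True))
snap('wrist','w12')
E
```

```text
t15.40 p [0.4843 0.1135 0.3351] R [[0.028, 0.842, 0.539], [1.0, -0.031, -0.004], [0.013, 0.539, -0.842]] F [ 0.1   0.17 -0.91] T [ 0.04  0.31 -0.  ] w-0.0003 q [ 0.23 -0.45  1.72 -0.13  1.32  0.26]
[97.39917356  0.29042662 11.80376649] [-0.44071995  0.68492022  0.33117106]
```

View pics/w12.png

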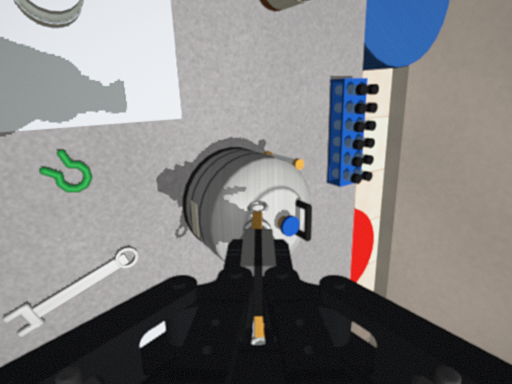

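Call:
{"method": "arm_command", "body": {"moves": [[[-4.5,0,-1],[0,0,0],0],[[-9.7,0,-1.2],[0,0,0],0],[[-9.7,0,-1.2],[0,0,0],0],[[-9.7,0,-1.2],[0,0,0],0]]}}

```text
time: 15.85
tool_pos: [0.4752, 0.0168, 0.3408]
orientation: [0.691, 0.667, 0.197, 0.196]
wrist_force: [0.3, 0.8, -0.4]
grip_width: -0.0
```

```bash
python3 - <<'E'
from lev import *
st();b,r=base();o=monitor.get_obs();print(r.inv().apply(o['tool_pos']-b)*1e3)
snap('wrist','w13')
W=cloud('w13');p=np.load('pics/w13.npz')['p'];cv2.imwrite('pics/w13c.png',cv2.resize(p[80:240,180:340],None,fx=4.5,fy=4.5,interpolation=cv2.INTER_CUBIC))
for v in list(range(84,240,5)):
    a=r.inv().apply(W[v,250:266]-b)*1e3
    print(v,np.round(np.nanmedian(a,0),1))
E
```

```text
t15.85 p [0.4752 0.0168 0.3408] R [[0.032, 0.845, 0.534], [0.999, -0.033, -0.008], [0.01, 0.534, -0.846]] F [ 0.3   0.78 -0.37] T [ 0.05  0.28 -0.01] w-0.0000 q [-0.05 -0.53  1.76  0.02  1.35 -0.02]
[ 0.51702265 -1.91790941  3.67176976]
84 [ 83.2  -1.7 288.7]
89 [ 77.1  -1.7 280.4]
94 [ 71.1  -1.8 274. ]
99 [ 65.2  -1.8 270.7]
104 [ 59.4  -1.9 267.2]
109 [ 53.5  -1.9 265.4]
114 [ 47.7  -2.  263.4]
119 [ 45.   -2.  221.6]
124 [ 41.7  -2.  198.8]
129 [ 37.9  -2.  186.9]
134 [ 34.3  -2.1 175.5]
139 [ 31.   -2.1 164. ]
144 [ 26.9  -2.1 159.8]
149 [ 24.7  -2.1 145.3]
154 [ 20.8  -2.2 141.9]
159 [ 21.7  -2.2 115.8]
164 [ 17.8  -2.2 114.4]
169 [ 15.1  -2.2 108.5]
174 [ 11.2  -2.2 107.9]
179 [  7.1  -2.3 107.7]
184 [  3.   -2.3 107.7]
189 [ -1.1  -2.3 107.6]
194 [ -5.2  -2.4 107.1]
199 [ -9.5  -2.4 107.3]
204 [-16.   -2.5 113.7]
209 [-35.   -2.6 152.9]
214 [-39.7  -2.7 151.5]
219 [-43.7  -2.7 148.8]
224 [-48.3  -2.7 147.2]
229 [12.1 -2.2 -0.7]
234 [12.1 -2.2 -6.3]
239 [ 12.   -2.2 -11.2]
```

View pics/w13c.png

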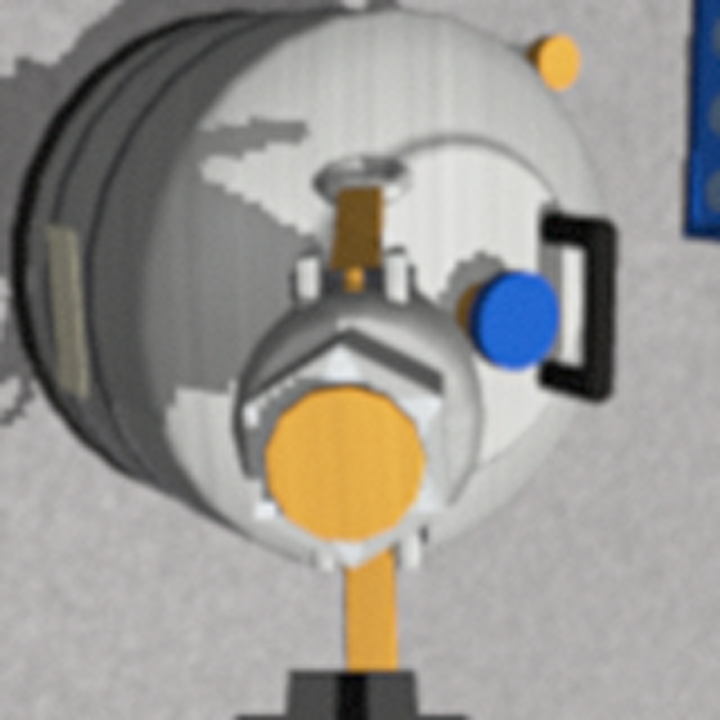

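```bash
sed -i 's/-1:-26.5/-1:-26.2/;s/HY=-.5/HY=-1.2/' lev.py; python3 - <<'E'
from lev import *
show(-1,[(23,54,30),(23,54,12)])
E
```

```text
t15.90 p [0.4753 0.0181 0.3409] R [[0.03, 0.845, 0.534], [1.0, -0.031, -0.007], [0.01, 0.534, -0.846]] F [-0.69 -0.17 -1.07] T [-0.01  0.26  0.04] w-0.0001 q [-0.05 -0.53  1.76  0.02  1.35 -0.02]
23 30 t [-6.23, 0.08, 9.85] r [0.16, 29.48, -0.27]
23 12 t [-6.95, 0.08, 11.5] r [0.16, 29.48, -0.27]
```

Call:
{"method": "arm_command", "body": {"moves": [[[-4,0.1,0],[0,8,0],0],[[-6.2,0.1,1],[0,16,0],0],[[-6.2,0.1,3],[0,24,0],0],[[-6.2,0.1,6],[0.2,29.5,-0.3],0],[[-6.2,0.1,8],[0.2,29.5,-0.3],0],[[-6.2,0.1,9.5],[0.2,29.5,-0.3],0],[[-6.2,0.1,9.9],[0.2,29.5,-0.3],0],[[-6.2,0.1,9.9],[0.2,29.5,-0.3],0]]}}

```text
time: 16.7
tool_pos: [0.5273, -0.0428, 0.2571]
orientation: [0.615, 0.699, 0.365, 0.018]
wrist_force: [0.4, -0.3, -0.2]
grip_width: -0.0
```

```bash
python3 - <<'E'
from lev import *
show(-1,[(23,54,5),(20,54,-1),(15,54,-1),(10,54,-1),(5,54,-1),(0,54,-1)])
snap('wrist','w14')
E
```

```text
t16.70 p [ 0.5273 -0.0428  0.2571] R [[-0.243, 0.847, 0.473], [0.873, -0.022, 0.488], [0.423, 0.532, -0.734]] F [ 0.37 -0.33 -0.23] T [-0.26  0.19  0.01] w-0.0000 q [-0.51 -0.19  1.73  0.73  1.42 -0.68]
23 5 t [-2.15, -0.03, 1.35] r [-0.15, -0.11, 0.14]
20 -1 t [-2.92, -0.03, 1.87] r [-0.15, -0.11, 0.14]
15 -1 t [-3.37, -0.03, 2.16] r [-0.15, -0.11, 0.14]
10 -1 t [-3.8, -0.03, 2.51] r [-0.15, -0.11, 0.14]
5 -1 t [-4.19, -0.03, 2.89] r [-0.15, -0.11, 0.14]
0 -1 t [-4.55, -0.03, 3.32] r [-0.15, -0.11, 0.14]
```

View pics/w14.png

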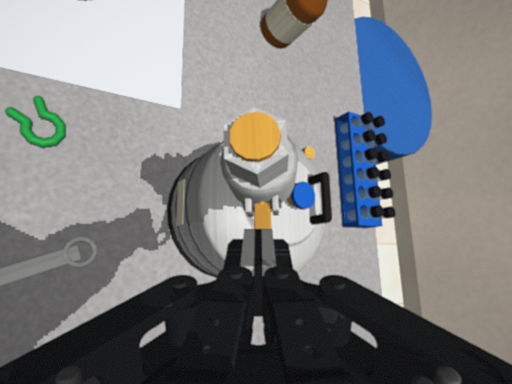

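Call:
{"method": "arm_command", "body": {"moves": [[[-1,0,0.7],[0,0,0],0],[[-2.15,0,1.35],[0,0,0],0],[[-2.9,0,1.85],[0,0,0],0],[[-3.35,0,2.15],[0,0,0],0],[[-3.8,0,2.5],[0,0,0],0],[[-4.2,0,2.9],[0,0,0],0],[[-4.55,0,3.3],[0,0,0],0]]}}

```text
time: 17.45
tool_pos: [0.5543, -0.0669, 0.2147]
orientation: [0.615, 0.699, 0.365, 0.019]
wrist_force: [-0.3, 1.6, 1.6]
grip_width: -0.0001
```

```bash
python3 - <<'E'
from lev import *
show(-1,[(0,54,-1),(-5,54,-1),(-10,54,-1),(-15,54,-1),(-20,54,-1),(-25,54,-1),(-30,54,-1)])
E
```

```text
t17.45 p [ 0.5543 -0.0669  0.2147] R [[-0.244, 0.846, 0.475], [0.873, -0.022, 0.487], [0.422, 0.533, -0.733]] F [-0.33  1.6   1.6 ] T [0.11 0.16 0.2 ] w-0.0001 q [-0.53 -0.06  1.7   0.74  1.36 -0.77]
0 -1 t [0.01, -0.12, 0.1] r [-0.04, -0.06, 0.2]
-5 -1 t [-0.3, -0.12, 0.57] r [-0.04, -0.06, 0.2]
-10 -1 t [-0.57, -0.12, 1.06] r [-0.04, -0.06, 0.2]
-15 -1 t [-0.78, -0.12, 1.59] r [-0.04, -0.06, 0.2]
-20 -1 t [-0.94, -0.12, 2.13] r [-0.04, -0.06, 0.2]
-25 -1 t [-1.04, -0.12, 2.69] r [-0.04, -0.06, 0.2]
-30 -1 t [-1.09, -0.12, 3.25] r [-0.04, -0.06, 0.2]
```

Call:
{"method": "arm_command", "body": {"moves": [[[-0.3,-0.05,0.55],[0,0,0],0],[[-0.55,-0.05,1.05],[0,0,0],0],[[-0.8,-0.05,1.6],[0,0,0],0],[[-0.95,-0.05,2.1],[0,0,0],0],[[-1.05,-0.05,2.7],[0,0,0],0],[[-1.1,-0.05,3.25],[0,0,0],0]]}}

```text
time: 18.05
tool_pos: [0.5724, -0.0608, 0.1856]
orientation: [0.615, 0.699, 0.365, 0.019]
wrist_force: [0.2, -2.8, 2.0]
grip_width: -0.0
```

```bash
python3 - <<'E'
from lev import *
show(-1,[(-30,54,-1),(-35,54,-1.5),(-40,54,-2),(-45,54,-2),(-50,54,-2),(-55,54,-2),(-60,54,-2),(-65,54,-3),(-70,54,-3)])
E
```

```text
t18.05 p [ 0.5724 -0.0608  0.1856] R [[-0.243, 0.845, 0.475], [0.873, -0.022, 0.486], [0.422, 0.534, -0.733]] F [ 0.15 -2.8   2.02] T [-0.23  0.08 -0.06] w-0.0000 q [-0.5   0.    1.69  0.75  1.29 -0.79]
-30 -1 t [0.04, -0.08, -0.04] r [-0.03, -0.03, 0.19]
-35 -1.5 t [0.04, -0.08, 0.39] r [-0.03, -0.03, 0.19]
-40 -2 t [0.07, -0.08, 0.81] r [-0.03, -0.03, 0.19]
-45 -2 t [0.12, -0.08, 1.19] r [-0.03, -0.03, 0.19]
-50 -2 t [0.2, -0.08, 1.56] r [-0.03, -0.03, 0.19]
-55 -2 t [0.3, -0.08, 1.93] r [-0.03, -0.03, 0.19]
-60 -2 t [0.43, -0.08, 2.3] r [-0.03, -0.03, 0.19]
-65 -3 t [0.65, -0.07, 2.74] r [-0.03, -0.03, 0.19]
-70 -3 t [0.84, -0.07, 3.09] r [-0.03, -0.03, 0.19]
```

Call:
{"method": "arm_command", "body": {"moves": [[[0.05,-0.05,0.4],[0,0,0],0],[[0.05,-0.05,0.8],[0,0,0],0],[[0.1,-0.05,1.2],[0,0,0],0],[[0.2,-0.05,1.55],[0,0,0],0],[[0.3,-0.05,1.95],[0,0,0],0],[[0.45,-0.05,2.3],[0,0,0],0]]}}

```text
time: 18.65
tool_pos: [0.5819, -0.0453, 0.1703]
orientation: [0.615, 0.699, 0.365, 0.019]
wrist_force: [-1.0, -2.3, 2.9]
grip_width: -0.0003
```

```bash
python3 - <<'E'
from lev import *
show(-1,[(-60,54,-2),(-65,54,-3),(-70,54,-3),(-75,54,-4),(-80,54,-5)])
E
```

```text
t18.65 p [ 0.5819 -0.0453  0.1703] R [[-0.243, 0.845, 0.475], [0.873, -0.022, 0.487], [0.422, 0.534, -0.733]] F [-1.02 -2.28  2.89] T [-0.13 -0.   -0.14] w-0.0003 q [-0.46  0.03  1.7   0.75  1.24 -0.78]
-60 -2 t [-0.04, -0.03, -0.03] r [-0.02, -0.04, 0.19]
-65 -3 t [0.18, -0.03, 0.42] r [-0.02, -0.04, 0.19]
-70 -3 t [0.37, -0.03, 0.76] r [-0.02, -0.04, 0.19]
-75 -4 t [0.67, -0.03, 1.17] r [-0.02, -0.04, 0.19]
-80 -5 t [1.0, -0.02, 1.56] r [-0.02, -0.04, 0.19]
```

Call:
{"method": "arm_command", "body": {"moves": [[[0.2,0,0.4],[0,0,0],0],[[0.35,0,0.75],[0,0,0],0],[[0.65,0,1.1],[0,0,0],0],[[0.85,0,1.25],[0,0,0],0]]}}

```text
time: 19.05
tool_pos: [0.5864, -0.0354, 0.1647]
orientation: [0.616, 0.699, 0.363, 0.023]
wrist_force: [-8.8, -26.8, 5.8]
grip_width: 0.0
```

```bash
python3 - <<'E'
from lev import *
show(-1,[(-70,54,-3),(-75,54,-4),(-80,54,-5)])
E
```

```text
t19.05 p [ 0.5864 -0.0354  0.1647] R [[-0.24, 0.845, 0.479], [0.878, -0.022, 0.479], [0.415, 0.535, -0.736]] F [ -8.78 -26.79   5.81] T [-2.93  0.89 -1.33] w0.0000 q [-0.44  0.03  1.71  0.75  1.21 -0.77]
-70 -3 t [-0.15, -0.09, -0.33] r [0.07, 0.46, 0.23]
-75 -4 t [0.14, -0.09, 0.07] r [0.07, 0.46, 0.23]
-80 -5 t [0.48, -0.08, 0.46] r [0.07, 0.46, 0.23]
```

Call:
{"method": "arm_command", "body": {"moves": [[[-1.5,0,0],[0,0,0],0],[[-3.5,0,0],[0,0,0],0],[[-4.5,0,-4],[0,0,0],0],[[-5,0,-9],[0,0,0],0],[[-5,0,-14],[0,0,0],0],[[-3,0,-17],[0,-8,0],0],[[2,0,-19],[0,-16,0],0],[[5,0,-20],[0,-24,0],0],[[8,0,-19],[0,-30,0],0],[[9,0,-19],[0,-30,0],0],[[9,0,-19],[0,-30,0],0]]}}

```text
time: 20.15
tool_pos: [0.4737, -0.045, 0.342]
orientation: [0.687, 0.671, 0.192, 0.202]
wrist_force: [-0.1, -0.3, -0.0]
grip_width: -0.0
```

```bash
python3 - <<'E'
from lev import *
st();b,r=base();o=monitor.get_obs();print(r.inv().apply(o['tool_pos']-b)*1e3)
snap('wrist','w15');snap('scene','s15');snap('top','t15')
p=np.load('pics/s15.npz')['p'];cv2.imwrite('pics/s15c.png',cv2.resize(p[170:260,230:340],None,fx=6,fy=6,interpolation=cv2.INTER_CUBIC))
E
```

```text
t20.15 p [ 0.4737 -0.045   0.342 ] R [[0.026, 0.845, 0.535], [1.0, -0.018, -0.02], [-0.008, 0.535, -0.845]] F [-0.09 -0.35 -0.04] T [-0.02  0.31 -0.01] w-0.0000 q [-0.23 -0.53  1.76  0.11  1.36 -0.2 ]
[-61.27942875  -0.97873799   2.79392809]
```

View pics/w15.png

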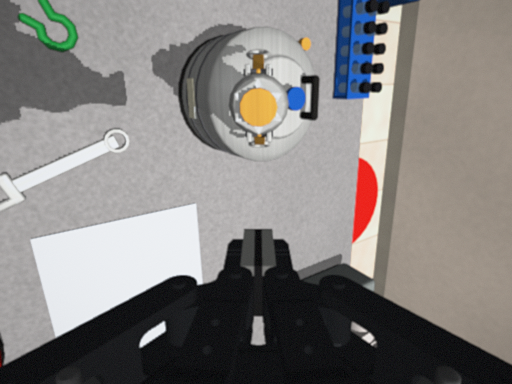

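View pics/s15c.png

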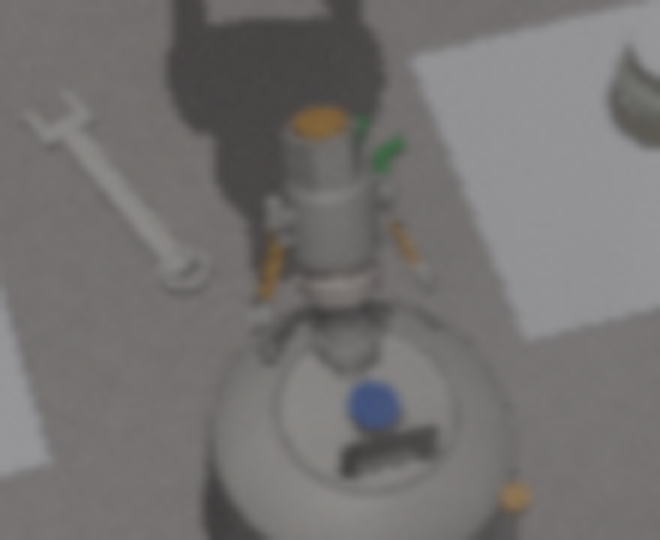

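View pics/t15.png

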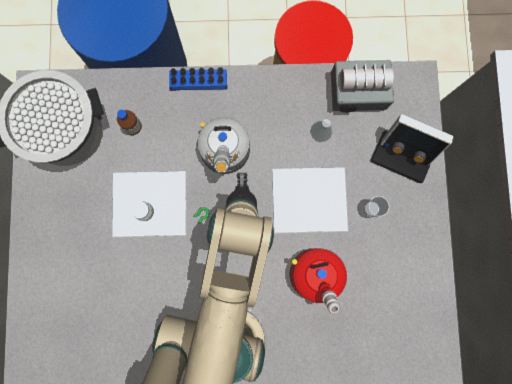

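```bash
python3 - <<'E'
from lev import *
b,r=base()
W=cloud('w15');L=r.inv().apply((W-b).reshape(-1,3)).reshape(W.shape)*1e3
for v in list(range(48,76,3)): print(v,np.round(np.nanmedian(L[v,254:263],0),1))
for v in range(94,124,6): print('disc',v,np.round(np.nanmedian(L[v,250:266],0),1), np.round(np.nanmedian(L[v,244:250],0),1),np.round(np.nanmedian(L[v,266:272],0),1))
for v in range(130,150,2): print('R',v,np.round(np.nanmedian(L[v,254:264],0),1))
# scene cloud: points of levers in base frame
W=cloud('s15').reshape(-1,3);L=r.inv().apply(W-b)*1e3
m=(abs(L[:,1])<20)&(abs(L[:,0])>30)&(abs(L[:,0])<60)&(L[:,2]>150)&(L[:,2]<240)
for q in sorted(np.round(L[m],0).tolist()): print(q,end=' ')
E
```

```text
48 [ 57.9  -1.1 267.3]
51 [ 50.   -1.2 221. ]
54 [ 45.4  -1.2 203.1]
57 [ 41.8  -1.2 194.2]
60 [ 38.4  -1.2 184.7]
63 [ 35.2  -1.3 175.9]
66 [ 32.1  -1.3 168. ]
69 [ 29.2  -0.8 161.2]
72 [ 26.7  -1.7 160. ]
75 [ 23.7  -1.3 145.9]
disc 94 [  9.   -2.  109.3] [  9.   -9.8 108.9] [  9.1   6.1 109.1]
disc 100 [  4.7  -1.6 108.7] [  4.6  -9.8 109.1] [  4.8   6.5 109. ]
disc 106 [  0.4  -1.2 109.1] [  0.3  -9.8 109.2] [  0.4   6.7 108.9]
disc 112 [ -4.   -1.6 108.9] [ -4.1  -9.8 109. ] [ -4.    6.7 108.8]
disc 118 [ -8.5  -1.5 109.3] [ -8.5  -9.9 109.1] [ -8.5   6.8 109.6]
R 130 [-18.3  -0.7 115.5]
R 132 [-19.9  -0.7 115.4]
R 134 [-27.5  -0.4 160.1]
R 136 [-29.6  -0.4 161.6]
R 138 [-32.8  -0.3 170.2]
R 140 [-36.2  -0.2 179.9]
R 142 [-39.9  -0.2 190.4]
R 144 [-4.380e+01 -1.000e-01  2.018e+02]
R 146 [-4.95e+01  1.00e-01  2.22e+02]
R 148 [-60.7   0.4 271.3]
[-51.0, -1.0, 228.0] [-50.0, -2.0, 221.0] [-50.0, -1.0, 224.0] [-50.0, 11.0, 221.0] [-49.0, -4.0, 215.0] [-49.0, -3.0, 218.0] [-49.0, 8.0, 219.0] [-47.0, -9.0, 214.0] [-47.0, -0.0, 221.0] [-47.0, 11.0, 222.0] [-47.0, 15.0, 216.0] [-46.0, -
[... 1075 characters left out ...]
155.0] [30.0, 5.0, 177.0] [30.0, 8.0, 172.0] [30.0, 10.0, 163.0] [31.0, 6.0, 162.0] [31.0, 8.0, 157.0] [31.0, 11.0, 152.0] [32.0, 12.0, 170.0] [33.0, -11.0, 160.0] [33.0, -5.0, 186.0] [33.0, 4.0, 185.0] [33.0, 5.0, 181.0] [34.0, 2.0, 179.0] [34.0, 7.0, 169.0] [34.0, 9.0, 165.0] [36.0, 4.0, 193.0] [37.0, 2.0, 184.0] [37.0, 2.0, 191.0] [38.0, -1.0, 189.0] [38.0, 7.0, 192.0] [39.0, 3.0, 199.0] [39.0, 4.0, 202.0] [39.0, 6.0, 189.0] [41.0, 8.0, 197.0] [42.0, 2.0, 207.0] [42.0, 5.0, 202.0] [44.0, 7.0, 205.0] [44.0, 7.0, 212.0] [44.0, 8.0, 209.0] [45.0, -10.0, 218.0] [45.0, 12.0, 214.0] [46.0, 3.0, 204.0] [47.0, 4.0, 223.0] [47.0, 9.0, 212.0] [48.0, 4.0, 211.0] [49.0, 8.0, 221.0] [50.0, 7.0, 218.0]
```

Depth along the arms gives 69° (left) and 71° (right) below square, and the vent disc lies flat to the tool's axis. Both arms are home, and the top view shows the bystanders where they were. Handing in.

```bash
python3 -c "
from h import *
st();print(workorder.job_done())"
```

```text
t20.30 p [ 0.4739 -0.0488  0.3402] R [[0.034, 0.846, 0.532], [0.999, -0.025, -0.024], [-0.007, 0.532, -0.846]] F [ 0.01 -0.24 -0.56] T [0.04 0.26 0.  ] w-0.0002 q [-0.24 -0.53  1.76  0.11  1.36 -0.2 ]
the job is handed in; nothing more can be done
None
```

The receiver is closed and the job was handed in at 20.3 s; it reports no verdict.

- **Pressing on:** I lined the coupling up with the sloping neck and pushed it on until the gasket pushed back with about 13 to 15 N. Then I let go with both cam arms still raised. The adaptor tip sat about 6 mm short of its nominal position, which is within the stated range.
- **Cam arms:** I pushed the left arm down first, then the right, with the shut fingers. Each ended on a firm stop at about 27 to 28 N.

**Last checks:**
- **Arm angles:** camera depth shows the arms 69° (left) and 71° (right) below square; the stop is at 70°.
- **Seating:** the vent disc is centred and level with the neck axis.
- **Surroundings:** the gripper is clear and unloaded, and none of the glassware or tools has visibly moved in the top view.

**Small disagreement:** the two estimates of the neck's yaw differed by about 2°, so I used a value in between. That probably explains the roughly 5 N side force while pressing.

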